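# Scoop the potatoes into the casserole and put its lid on

## Task

Get the potatoes ready for the hob: with the steel scoop, and without touching them with the gripper, take the three small potatoes out of the heavy loaf dish and tip them into the casserole from just above its rim, so that they are not bruised. Then stand the scoop back on the worktop on its flat base and put the glass lid gently on the casserole, properly centred and level. Leave the casserole, the dish and everything else standing where they are.

Things in the scene. Friction and masses are not known exactly. Their poses are not given: they have to be found in the camera images.
- scoop: square-nosed flat kitchen scoop, sheet steel 2.5 mm (lip bevelled to 1), black handle, 0.24 kg, stands left or right of the dish. Origin: middle of the bowl's underside; x to the open lip, z up. Bowl 122 long (x), 112 wide (y) outside; side walls 46 mm high at the rear plate (x=-61), 40 at x=-5, 21 at x=31. Handle climbs to the rear at 30 deg, grip 18 wide, 22 deep, x=-83,z=58 to x=-174,z=112
- scoop_grip (a point): point on the axis of the scoop's handle at which to grip it across its 18 mm width: at x = -123, y = 0, z = +82 mm in the scoop's frame
- scoop_lip (a point): middle of the underside of the scoop's lip: at x = +61, z = 0 in the scoop's frame
- dish: heavy white enamelled cast-iron loaf dish, 2.8 kg, loose. Origin: middle of its underside; x along its length, z up. Outside 266 (x) by 142 (y) by 46 mm high, with a 16 mm ear at each end; upright walls and floor 8 mm thick, so inside 250 by 126 mm with the floor 8 mm above the worktop. The potatoes lie in its +x half, at the robot's left
- potato1: small potato, 60 x 39 x 35 mm, 65 g; origin at its middle, x along its length; at the start it lies in the dish
- potato2: small potato, 60 x 38 x 33 mm, 65 g; origin at its middle, x along its length; at the start it lies in the dish
- potato3: small potato, 60 x 38 x 34 mm, 65 g; origin at its middle, x along its length; at the start it lies in the dish
- pot: open grey enamel casserole, 1 kg, left or right of the dish. Origin: middle of its underside, z up. Round, 190 mm outside, mouth at least 156 mm clear, 140 mm near the floor, floor 6 mm thick, rim 88 mm high; two loop handles at 61 to 76 mm height stick out to 120 mm from its axis at +y and -y
- pot_lid: glass lid of the casserole, 192 mm across, 0.4 kg, right way up on the worktop behind the dish. Origin: middle of its underside, z up; round black knob 43 mm across, 32 to 60 mm above the origin; rim underside 6 mm above the origin, below it a 144 mm wide, 4 mm deep collar that drops into the mouth. Fitted, its origin is 81 mm above the casserole's origin
- spice: spice jar, 42 mm across, 96 mm high, to be left alone; origin under its middle
- steel_cup: steel cup, 80 mm across, 103 mm high, to be left alone; origin under its middle
- orange_pot: orange screw pot, 66 mm across, 62 mm high, to be left alone; origin under its middle
- can: drinks can, 66 mm across, 168 mm high, at the back, to be left alone; origin under its middle
- soap: washing-up liquid bottle, 52 x 86 mm, 219 mm high, at the left, to be left alone; origin under its middle
Things that resemble listed ones, but are neither listed nor needed, are in the scene too. What is shaped like the pot but red is not meant.

How it is judged:
By the outcome, as a careful person would: the job done as asked, in the order asked, and still so for the second after the job is handed in, with the robot touching nothing.
It also fails if it takes over 72 s, if anything falls off the work surface, if the arm or the gripper's body presses on something with over 40 N, if the wrist force passes 120 N, or if a joint passes its speed limit or range.

## Robot

A 6-joint arm with a two-finger parallel gripper is mounted at the origin on a cart in front of the work surface, level with it; the furniture and walls round the work are solid. World frame = base frame: x ahead of the robot, y to its left, z up, the work surface at z = 0. Lengths are in m, angles in rad, forces in N, time in s.
With the tool pointing down it reaches from about 0.35 to 0.875 m from the base axis. Payload 4.2 kg.
Tool frame: the origin (TCP) lies midway between the tips of the shut fingers; the grasp point (between the pads) lies 19 mm behind it (robot.pinch_z is the distance from the TCP to the grasp point, in m); z points along the fingers, y is the line along which they close (so a half turn about z gives the same grasp; the last joint's range is limited). The gripper opens to 87 mm and grips with 3 to 60 N. Pads are 19 mm wide; open, the fingers measure 117 mm over their backs; the gripper's body (75 mm by 190 mm) begins 51 mm behind the grasp point.
Start: joints at [0.259, 0.385, 0.008, 0, -1.194, -0.259], TCP at [0.625, 0, 0.223] pointing down, gripper open.
Joint ranges: [-3.14, 3.14], [-1.21, 2.06], [-1.07, 1.41], [-3.16, 2.05], [-2.99, -0.16], [-3.1, 3.1]. Speed limits (rad/s): [2.79, 2.79, 3.14, 3.14, 3.14, 3.14].

## Interface

Orientations are given as a unit quaternion [w, x, y, z].
In Python, from workcell import robot gives the robot as it stands. The module is installed in compiled form; this text tells all that it offers.
- The arm moves only by the shell command python3 -m creep 'ROWS' [FORCE]. ROWS is JSON, a list of rows, each a list of 7 numbers: the shift along the tool's x, y, z normalised to -1 to 1, where 1 is 10 cm, then the turn, a rotation vector about the tool's x, y, z normalised to -1 to 1, where 1 is 360 degrees, then the opening, from 0 (shut) to 1 (fully open). In form: [[tx, ty, tz, wx, wy, wz, hand], ...]. A call has 1 to 10 rows; each row shifts and turns the commanded pose from where the row before left it, along the tool's axes as they then stand; what a row does not reach is not made up. A row lasts 1/10 s, in which the tool goes at most 50 mm and 8.59 degrees, less where a joint would pass 70% of its speed; a pose out of reach is approached as far as the arm can. A call with a number of a shift or a turn outside -1 to 1 is refused whole. A call with a gripper value outside its range is refused whole. The fingers move at their own pace and stop on an object; FORCE is the grip in N (left out, the last holds). Time passes only in rows, so rows that do not move let the fingers close. It gives the time, the measured TCP pose, the force, the opening and the grip force at its end, in the units of the state.
- robot.state(): the state, without advancing time (a new reading comes with each control period).
- robot.read_camera(name): name is "scene" or "top" or "wrist"; returns a dict with "color" (480x640x3 uint8, red, green, blue), "z_map" (480x640 float32, m along the optical axis (not along the pixel's ray), 0 where there is no reading), "fx", "fy", "cx", "cy" (pixels), "extrinsics" (4x4, takes a point from world to camera coordinates). Camera axes: x right, y down, z forward; pixel columns grow to the right and rows downward; lengths in m; the calibration is good to about 2 mm. A picture is of the moment at which its call begins.
- robot.sign_off(): hands the job in; it is judged then, once.
The state is a dict: "clock": time; "joint_positions": joint angles; "joint_vel": joint speeds; "joint_torque": joint torques, N m; "tcp_pos": TCP position; "tool_rot": TCP orientation; "force": force on the tool from outside, world axes, zero at the start; "wrist_torque": the same for the moment, N m; "grip_width": opening from 0.0 (shut) to 1.0 (fully open); "grasp_force": force on a finger pad.
Only numpy, scipy, OpenCV 4.12 (cv2) and the standard library are available. Lean on these libraries where they do the work, as an engineer would, in place of code of your own. Each camera call takes 0.05 s, during which the arm holds its last target. There are 200 camera calls.

## Working session

There is one attempt and no reset: what is moved stays moved. The work goes in short steps, Python scripts to look and compute and a shell command to move; the robot and the scene stay as the last step left them, time stands still between calls to the robot, and variables do not carry over. Pictures are saved under pics/ and viewed, at most 10 in all, crops included, and the job is handed in when it is done.

```bash
mkdir -p pics
cat > h.py <<'E'
import numpy as np, cv2
from workcell import robot
from scipy.spatial.transform import Rotation as R
def cam(n,save=None):
    d=robot.read_camera(n)
    np.savez(f'{save or n}.npz',**d)
    if save: cv2.imwrite(f'pics/{save}.png',d['color'][...,::-1])
    return d
def pts(d):
    z=d['z_map']; v,u=np.indices(z.shape)
    P=np.stack([(u-d['cx'])*z/d['fx'],(v-d['cy'])*z/d['fy'],z],-1)
    E=d['extrinsics']; W=(P-E[:3,3])@E[:3,:3]
    W[z==0]=np.nan
    return W
def ray(d,u,v,h):
    E=d['extrinsics'];o=-E[:3,:3].T@E[:3,3]
    r=E[:3,:3].T@np.array([(u-d['cx'])/d['fx'],(v-d['cy'])/d['fy'],1])
    return o+r*(h-o[2])/r[2]
def pose():
    s=robot.state(); q=np.array(s['tool_rot'])
    return np.array(s['tcp_pos']),R.from_quat(q[[1,2,3,0]]),s
E
python3 - <<'E'
from h import *
for n in('scene','top','wrist'):
    d=cam(n,n+'0'); E=d['extrinsics']
    print(n,d['fx'],d['cx'],d['cy'],(-E[:3,:3].T@E[:3,3]).round(3),E[:3,:3].round(2).tolist())
print(pose()[2], robot.pinch_z)
E
```

```text
scene 546.4619622895857 311.24902402763234 238.79635149820433 [-0.892  0.894  1.049] [[-0.56, -0.83, -0.02], [-0.41, 0.3, -0.86], [0.72, -0.48, -0.51]]
top 458.85980074718265 325.2895179032248 242.09989778879913 [ 0.346 -0.016  1.567] [[0.02, -1.0, 0.01], [-0.99, -0.02, -0.11], [0.11, -0.0, -0.99]]
wrist 405.8891489598795 317.5656524282297 240.2360666774081 [ 0.625 -0.071  0.384] [[-1.0, 0.0, 0.0], [0.0, 0.97, 0.26], [-0.0, 0.26, -0.97]]
{'clock': 0.15, 'joint_positions': array([ 2.58592913e-01,  3.85376037e-01,  6.97885891e-03, -3.76629456e-04,
       -1.19398891e+00, -2.58575842e-01]), 'joint_vel': array([ 0.00078214, -0.00191698,  0.00398079,  0.00165439, -0.00012125,
        0.00099497]), 'joint_torque': array([ 3.86667998e-04, -3.91052306e+01,  1.87588084e+01,  4.22235444e+00,
        1.23758311e-02, -1.38926293e-04]), 'tcp_pos': array([6.24562530e-01, 2.14956980e-05, 2.21724888e-01]), 'tool_rot': array([-5.99094375e-04, -7.07063487e-01,  7.07149605e-01,  5.50965397e-04]), 'force': array([0.67178188, 0.56567189, 0.10931829]), 'wrist_torque': array([-0.00986945,  0.01182982,  0.00017382]), 'grasp_force': 0.0, 'grip_width': 1.0000374478372678} 0.0187
```

View pics/top0.png

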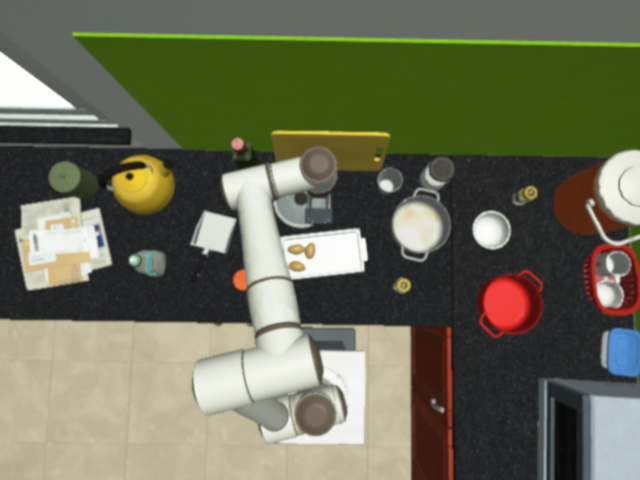

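View pics/scene0.png

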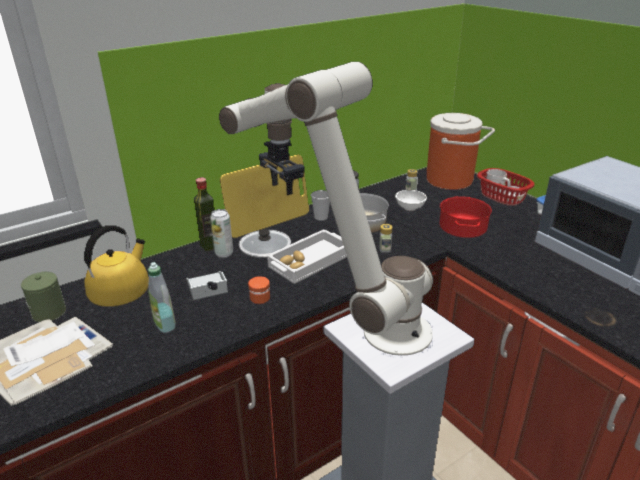

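The top view shows the scoop at about (213,232), the dish at (325,254) with the potatoes on its left, the pot at (420,222) and the lid half hidden at (297,208). The scene view agrees, with the can at (222,235) and soap bottle at (160,300).

Run:
```python
from h import *
out=[]
for n in('top0','wrist0'):
    d=dict(np.load(n+'.npz')); W=pts(d); c=d['color'].astype(int)
    print(n,'z table',np.nanmedian(W[...,2][np.abs(W[...,2])<.02]))
    # height map ortho view  x .3-.9, y -.4..+.45 at 2mm -> colored
    x0,x1,y0,y1=.3,.9,-.35,.45
    im=np.zeros((600,800,3),np.uint8)
    ok=np.isfinite(W[...,2])&(W[...,2]<.3)
    # colour plane z=0.04 warp for viewing
    gx=np.linspace(x1,x0,600);gy=np.linspace(y1,y0,800)
    Y,X=np.meshgrid(gy,gx); P=np.stack([X,Y,np.full_like(X,.04)],-1)@d['extrinsics'][:3,:3].T+d['extrinsics'][:3,3]
    u=P[...,0]/P[...,2]*d['fx']+d['cx'];v=P[...,1]/P[...,2]*d['fy']+d['cy']
    out.append(cv2.remap(d['color'],u.astype(np.float32),v.astype(np.float32),1)[...,::-1])
    # heights
    L=W[ok]; 
    def sel(a,b,e,f,lo,hi): return L[(L[:,0]>a)&(L[:,0]<b)&(L[:,1]>e)&(L[:,1]<f)&(L[:,2]>lo)&(L[:,2]<hi)]
    for nm,box in dict(pot=(.55,.8,-.45,-.2,.075,.1),dishrim=(.4,.6,-.25,.15,.035,.055),scoop=(.4,.7,.15,.4,.015,.15)).items():
        S=sel(*box)
        if len(S)>20: print(nm,len(S),S.min(0).round(3),S.max(0).round(3),np.percentile(S[:,2],[5,50,95]).round(4),cv2.minAreaRect((S[:,:2]*1000).astype(np.float32)))
cv2.imwrite('pics/o.png',np.vstack([cv2.resize(o,(640,300),interpolation=3) if 0 else cv2.resize(o[50:500],(533,300)) for o in out]))
```

```text
top0 z table 0.0015791414948612727
pot 359 [ 0.551 -0.43   0.075] [ 0.79  -0.201  0.1  ] [0.0761 0.0849 0.0976] ((670.7051391601562, -315.18865966796875), (229.58859252929688, 238.18031311035156), 89.86724090576172)
dishrim 910 [ 0.401 -0.25   0.035] [0.587 0.129 0.055] [0.0363 0.0449 0.0522] ((477.7718811035156, -71.46298217773438), (153.55372619628906, 380.3108215332031), 10.053584098815918)
scoop 307 [0.4   0.242 0.015] [0.6   0.4   0.111] [0.0195 0.0589 0.1015] ((500.1669921875, 320.56976318359375), (158.48280334472656, 199.81149291992188), 89.85297393798828)
wrist0 z table 0.001354889566919631
dishrim 14838 [ 0.4   -0.162  0.035] [0.559 0.129 0.052] [0.0363 0.0462 0.0496] ((472.1963806152344, -18.88409423828125), (144.392333984375, 281.93267822265625), 7.324400901794434)
scoop 650 [0.662 0.183 0.015] [0.7   0.203 0.047] [0.0164 0.0289 0.0441] ((679.1587524414062, 190.04449462890625), (9.007369041442871, 42.97785568237305), 64.5621109008789)
```

View pics/o.png

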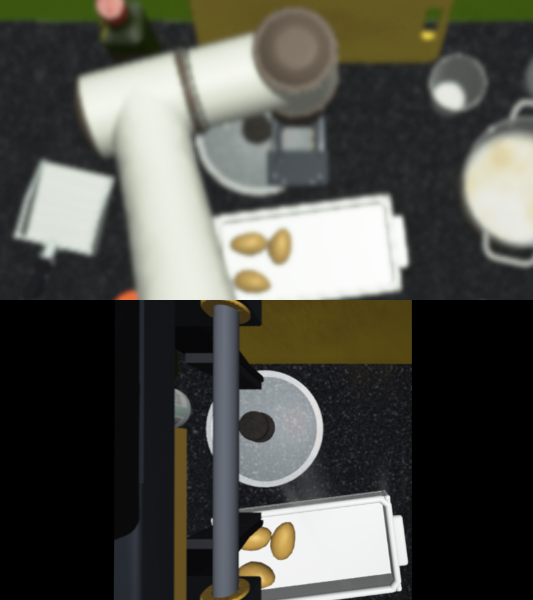

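The rectified views show the scoop with its handle toward the robot and its lip facing away. The wrist view shows the dish, three potatoes and the lid. I'll move over the scoop and look from there.

```bash
python3 -m creep '[[-0.28,0.12,-0.1,0,0,0,1],[-0.28,0.12,-0.1,0,0,0,1],[-0.28,0.12,-0.1,0,0,0,1],[-0.28,0.12,-0.1,0,0,0,1],[-0.28,0.12,-0.1,0,0,0,1],[-0.28,0.12,-0.1,0,0,0,1],[-0.28,0.12,-0.1,0,0,0,1],[-0.28,0.12,-0.1,0,0,0,1],[-0.28,0.12,-0.1,0,0,0,1],[-0.28,0.12,-0.1,0,0,0,1]]'
python3 -m creep '[[0,0,0,0,0,0,1],[0,0,0,0,0,0,1]]'
python3 - <<'E'
from h import *
d=cam('wrist','w1');t=cam('top','t1')
im=np.hstack([d['color'],t['color'][120:340,140:480].repeat(1,0)[:,:]] ) if 0 else np.vstack([cv2.resize(d['color'],(400,300)),cv2.resize(t['color'][150:300,250:450],(400,300))])
cv2.imwrite('pics/m1.png',im[...,::-1])
print(pose()[0],pose()[1].as_matrix().round(3).tolist(),pose()[2]['joint_positions'].round(3))
for n,d in(('w',d),('t',t)):
    W=pts(d);L=W[np.isfinite(W[...,2])]
    def sel(a,b,e,f,lo,hi): return L[(L[:,0]>a)&(L[:,0]<b)&(L[:,1]>e)&(L[:,1]<f)&(L[:,2]>lo)&(L[:,2]<hi)]
    if n=='w':
        S=sel(.3,.7,.2,.45,.015,.13)
        for lo in range(15,125,8):
            Q=S[(S[:,2]*1000>=lo)&(S[:,2]*1000<lo+8)]
            if len(Q)>10: print(lo,len(Q),np.median(Q,0).round(3),Q.min(0).round(3),Q.max(0).round(3))
    else:
        for nm,b in dict(pot=(.45,.75,-.45,-.2,.078,.1),dish=(.38,.6,-.22,.17,.038,.055)).items():
            S=sel(*b); 
            print(nm,len(S),np.percentile(S[:,2],[5,50,95]).round(4),S.min(0).round(3),S.max(0).round(3),cv2.minAreaRect((S[:,:2]*1000).astype(np.float32)))
E
```

```text
clock: 1.15
tcp_pos: [0.5041, 0.281, 0.3227]
tool_rot: [0.0, 0.707, -0.707, -0.0]
force: [0.3, 1.1, -0.4]
grip_width: 1.001
grasp_force: 0.0
clock: 1.35
tcp_pos: [0.5046, 0.2804, 0.3222]
tool_rot: [0.0, 0.708, -0.707, -0.0]
force: [-0.5, 0.5, 0.3]
grip_width: 1.0
grasp_force: 0.0
[0.50491571 0.27924623 0.32183323] [[-0.001, -1.0, -0.001], [-1.0, 0.001, -0.001], [0.001, 0.001, -1.0]] [ 0.786  0.252  0.062 -0.    -1.383 -0.786]
15 612 [0.538 0.311 0.019] [0.385 0.201 0.015] [0.684 0.421 0.023]
23 562 [0.536 0.309 0.027] [0.384 0.201 0.023] [0.682 0.421 0.031]
31 526 [0.535 0.311 0.035] [0.39  0.2   0.031] [0.683 0.421 0.039]
39 536 [0.523 0.308 0.044] [0.391 0.2   0.039] [0.683 0.419 0.047]
47 707 [0.483 0.34  0.049] [0.383 0.2   0.047] [0.681 0.415 0.055]
55 2278 [0.388 0.245 0.062] [0.347 0.2   0.055] [0.682 0.378 0.063]
63 1605 [0.385 0.244 0.064] [0.349 0.201 0.063] [0.683 0.382 0.071]
71 402 [0.459 0.37  0.075] [0.42  0.201 0.071] [0.68  0.384 0.079]
79 424 [0.446 0.373 0.083] [0.403 0.2   0.079] [0.682 0.391 0.087]
87 455 [0.432 0.376 0.091] [0.398 0.2   0.087] [0.683 0.393 0.095]
95 427 [0.42  0.379 0.099] [0.4   0.2   0.095] [0.682 0.391 0.103]
103 244 [0.66  0.229 0.106] [0.402 0.201 0.103] [0.683 0.389 0.111]
111 192 [0.661 0.222 0.115] [0.659 0.2   0.111] [0.683 0.248 0.119]
119 210 [0.661 0.223 0.123] [0.659 0.2   0.119] [0.683 0.248 0.127]
pot 416 [0.0791 0.0852 0.0971] [ 0.451 -0.428  0.078] [ 0.749 -0.2    0.1  ] ((612.9619140625, -317.42822265625), (317.6094055175781, 187.75494384765625), 20.327478408813477)
dish 1085 [0.039  0.0459 0.052 ] [ 0.383 -0.162  0.038] [0.554 0.139 0.055] ((467.8497009277344, -10.950973510742188), (144.84701538085938, 297.52716064453125), 7.321510314941406)
```

View pics/m1.png

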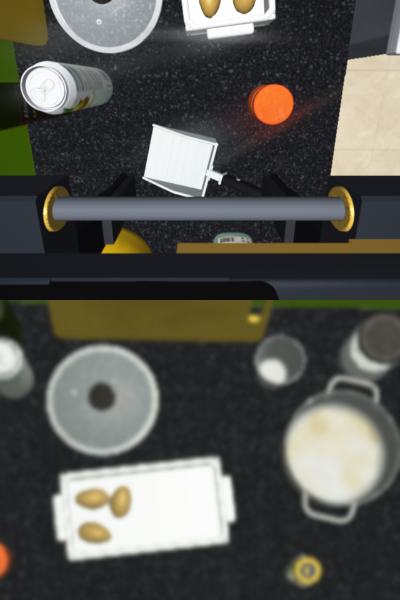

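The wrist crop shows the scoop with its bowl at about (180,160), handle toward (240,183), and the orange pot, can and lid around it. The top crop shows the dish, potatoes, lid and pot without obstruction. Next I'll measure them precisely.

Run:
```python
from h import *
w=dict(np.load('w1.npz'));t=dict(np.load('t1.npz'));w0=dict(np.load('wrist0.npz'))
def P(d):
    W=pts(d);k=np.isfinite(W[...,2]);return W[k],d['color'][k].astype(int)
def circ(S):
    for _ in range(5):
        A=np.c_[2*S[:,:2],np.ones(len(S))];b=(S[:,:2]**2).sum(1);c=np.linalg.lstsq(A,b,rcond=None)[0]
        r=np.sqrt(c[2]+c[0]**2+c[1]**2);e=np.hypot(*(S[:,:2]-c[:2]).T)-r
        S=S[np.abs(e)<max(.004,1.5*e.std())]
    return c[:2].round(4),r.round(4),len(S)
L,C=P(w)
b=(L[:,0]>.39)&(L[:,0]<.47)&(L[:,1]>.345)&(L[:,1]<.41)&(L[:,2]>.065)&(L[:,2]<.125)
S=L[b];m=S.mean(0);v=np.linalg.svd(S-m,full_matrices=0)[2][0]
print('handle',len(S),m.round(4),v.round(3),'yaw',np.degrees(np.arctan2(v[1],v[0])))
for q in np.arange(.395,.475,.01):
    Q=S[np.abs(S[:,0]-q)<.004]; 
    if len(Q): print(q.round(3),len(Q),Q[:,1].min().round(4),Q[:,1].max().round(4),np.median(Q[:,2]).round(4))
# bowl by brightness: mask-> ray to plane z=0.. floor
g=(w['color'].min(2)>110).astype(np.uint8)
n,lab,st,ce=cv2.connectedComponentsWithStats(g)
for i in range(1,n):
    if st[i,4]>1500: print('bright',st[i],ce[i].round())
b=(L[:,0]>.45)&(L[:,0]<.64)&(L[:,1]>.27)&(L[:,1]<.42)&(L[:,2]>.008)&(L[:,2]<.07)&(C.min(1)>90)
print('bowl',b.sum(),cv2.minAreaRect((L[b][:,:2]*1000).astype(np.float32)))
for nm,d in(('t',t),('w0',w0),('w1',w)):
    L,C=P(d)
    k=(np.hypot(L[:,0]-.58,L[:,1]+.32)<.14)&(np.abs(L[:,2]-.089)<.006)
    if k.sum()>50: print(nm,'pot',circ(L[k]),np.median(L[k][:,2]))
    k=(np.hypot(L[:,0]-.63,L[:,1]-.06)<.1)&(L[:,2]>.052)&(L[:,2]<.07)&(C.max(1)<90)
    if k.sum()>20: print(nm,'knob',k.sum(),np.median(L[k],0),L[k].min(0).round(4),L[k].max(0).round(4))
    k=(np.hypot(L[:,0]-.63,L[:,1]-.06)<.13)&(L[:,2]>.0)&(L[:,2]<.03)&(C.min(1)>100)&(L[:,0]>.53)
    if k.sum()>50: q=L[k]; h=cv2.convexHull((q[:,:2]).astype(np.float32))[:,0]; print(nm,'lid',k.sum(),circ(q),cv2.minEnclosingCircle(h),np.median(q[:,2]))
    hsv=cv2.cvtColor(d['color'],cv2.COLOR_RGB2HSV); mk=cv2.inRange(hsv,(8,90,60),(25,255,255))
    W=pts(d);mk[~((W[...,2]>.01)&(W[...,2]<.07)&(np.abs(W[...,0]-.47)<.07)&(np.abs(W[...,1])<.13))]=0
    n,lab,st,ce=cv2.connectedComponentsWithStats(mk)
    for i in range(1,n):
        if st[i,4]>60: Q=W[lab==i]; print(nm,'pot.',np.nanmean(Q,0).round(3),np.nanmin(Q,0).round(3),np.nanmax(Q,0).round(3),cv2.minAreaRect((Q[:,:2]*1000).astype(np.float32)))
    k=(np.abs(L[:,0]-.468)<.09)&(np.abs(L[:,1]+.011)<.16)&(np.abs(L[:,2]-.046)<.004)&(C.min(1)>100)
    if k.sum()>300: print(nm,'dish',cv2.minAreaRect((L[k][:,:2]*1000).astype(np.float32)))
```

```text
handle 1265 [0.4338 0.3778 0.0859] [-0.858  0.169  0.486] yaw 168.82121697288264
0.395 1 0.3807 0.3807 0.0892
0.405 118 0.3772 0.3886 0.1024
0.415 170 0.3745 0.3935 0.0984
0.425 170 0.3726 0.3922 0.0925
0.435 167 0.3697 0.3908 0.0866
0.445 158 0.368 0.3867 0.0805
0.455 141 0.366 0.3835 0.0748
0.465 101 0.3643 0.3821 0.0704
bright [   79     0   181    86 11563] [172.  36.]
bright [ 290    0  151   64 6508] [361.  30.]
bright [  529    86   111   195 18602] [591. 190.]
bright [  32   97  136   86 6694] [ 86. 137.]
bright [  227   198   136   117 10442] [289. 258.]
bright [  84  328  468   19 8695] [316. 337.]
bowl 2649 ((529.0452880859375, 358.4205322265625), (115.07916259765625, 150.81689453125), 77.0311508178711)
t pot (array([ 0.5683, -0.3337]), np.float64(0.0925), 185) 0.08617375775813485
t knob 109 [0.65403538 0.06424663 0.05719133] [0.6358 0.0444 0.0521] [0.6749 0.0815 0.0646]
t lid 2216 (array([0.6556, 0.0634]), np.float64(0.0812), 1151) ((0.6348729729652405, 0.049481429159641266), 0.12686726450920105) 0.018063534166700375
t pot. [0.484 0.075 0.038] [0.47  0.052 0.029] [0.498 0
[... 1144 characters left out ...]
 dish ((472.1139831542969, -18.24298095703125), (144.392333984375, 280.639892578125), 7.324400901794434)
w1 lid 11499 (array([0.6571, 0.0959]), np.float64(0.057), 4961) ((0.644919753074646, 0.08677593618631363), 0.11521422863006592) 0.018849159489815335
w1 pot. [0.487 0.093 0.036] [0.471 0.082 0.028] [0.503 0.106 0.043] ((486.3636779785156, 94.25031280517578), (32.04890823364258, 24.51664924621582), 1.277093768119812)
w1 pot. [0.432 0.09  0.036] [0.414 0.081 0.027] [0.448 0.1   0.042] ((431.444091796875, 90.77748107910156), (18.584606170654297, 34.46342086791992), 88.5826187133789)
w1 dish ((456.99981689453125, 111.51750183105469), (146.52752685546875, 55.19609069824219), 1.3206394910812378)
```

```bash
python3 -m creep '[[0,0,0,0,0,0.022,1],[0,0,0,0,0,0.022,1],[0,0,0,0,0,0.022,1],[0,0,0,0,0,0.022,1],[0,0,0,0,0,0.022,1],[0,0,0,0,0,0.022,1],[0,0,0,0,0,0.022,1],[0,0,0,0,0,0.022,1]]' >/dev/null
python3 -m creep '[[0,0,0,0,0,0.022,1],[0,0,0,0,0,0.022,1],[0,0,0,0,0,0.022,1],[0,0,0,0,0,0.022,1],[0,0,0,0,0,0.022,1],[0,0,0,0,0,0,1],[0,0,0,0,0,0,1]]' 60
cat >> h.py <<'E'
def shift(tgt,what='tcp'):
    p,r,s=pose(); v=r.inv().apply(np.array(tgt)-p)
    print('tcp',p.round(4),'x yaw',np.degrees(np.arctan2(*r.as_matrix()[[1,0],0])).round(2),'tilt',np.degrees(np.arccos(-r.as_matrix()[2,2])).round(2),'shift units',(v*10).round(3),'j',s['joint_positions'].round(2),'F',np.round(s['force'],1),'gw',round(s['grip_width'],3),'gf',s['grasp_force'],'t',s['clock'])
    return p,r
E
python3 - <<'E'
from h import *
shift([.4215,.383,.063])
t=dict(np.load('t1.npz'));print('soap',ray(t,150,262,.2),ray(t,150,262,.1))
W=pts(t);k=(np.abs(W[...,0]-.45)<.15)&(np.abs(W[...,1]-.54)<.09)&(W[...,2]>.05)
print(W[k].min(0),W[k].max(0))
E
```

```text
clock: 2.95
tcp_pos: [0.5052, 0.2791, 0.3222]
tool_rot: [-0.0, 0.112, 0.994, -0.0]
force: [0.2, 0.4, -0.3]
grip_width: 0.996
grasp_force: 0.0
tcp [0.5052 0.2791 0.3222] x yaw 167.13 tilt 0.05 shift units [1.046 0.828 2.592] j [ 0.79  0.25  0.06 -0.   -1.38 -2.58] F [ 0.2  0.4 -0.3] gw 0.996 gf 0.0 t 2.95
soap [0.42310623 0.49880083 0.2       ] [0.42872613 0.53643594 0.1       ]
[0.37157827 0.45034813 0.0511468 ] [0.59775757 0.58011004 0.65915128]
```

Run:
```python
from h import *
s=cam('scene','s2');t=cam('top','t2')
for d in(t,s):
    W=pts(d)
    for lo,hi in((.02,.06),(.06,.1),(.1,.14),(.14,.18),(.18,.21),(.21,.24)):
        k=(np.abs(W[...,0]-.44)<.1)&(np.abs(W[...,1]-.54)<.11)&(W[...,2]>lo)&(W[...,2]<hi)
        if k.sum()>5: print(lo,k.sum(),np.percentile(W[k],[3,97],axis=0).round(3).tolist())
cv2.imwrite('pics/m2.png',np.hstack([cv2.resize(s['color'][180:360,60:300],None,fx=1.6,fy=1.6),cv2.resize(t['color'][200:300,100:250],(384,288))])[...,::-1])
```

```text
0.02 81 [[0.389, 0.516, 0.022], [0.449, 0.53, 0.058]]
0.06 49 [[0.395, 0.515, 0.062], [0.435, 0.526, 0.097]]
0.1 10 [[0.404, 0.518, 0.102], [0.413, 0.522, 0.129]]
0.02 231 [[0.386, 0.527, 0.021], [0.442, 0.573, 0.058]]
0.06 252 [[0.39, 0.525, 0.062], [0.44, 0.573, 0.098]]
0.1 234 [[0.392, 0.526, 0.101], [0.44, 0.572, 0.139]]
0.14 244 [[0.398, 0.529, 0.141], [0.437, 0.568, 0.179]]
0.18 139 [[0.411, 0.532, 0.181], [0.436, 0.564, 0.208]]
0.21 35 [[0.421, 0.537, 0.21], [0.437, 0.555, 0.223]]
```

View pics/m2.png

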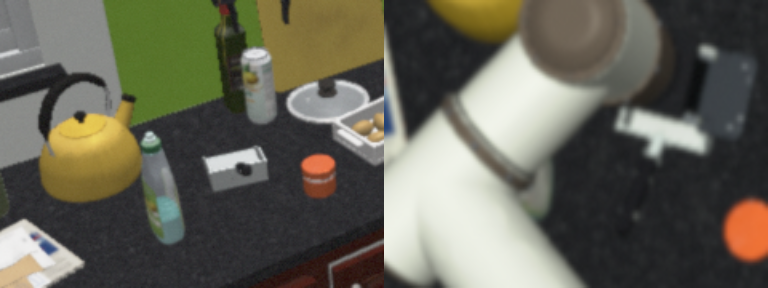

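The scene crop shows the soap bottle about 4 cm clear of the gripper body at the handle. The orange pot and can are clear too.

```bash
python3 -m creep '[[0.26,0.207,0,0,0,0,1],[0.26,0.207,0,0,0,0,1],[0.26,0.207,0,0,0,0,1],[0.26,0.207,0,0,0,0,1],[0,0,0.3,0,0,0,1],[0,0,0.3,0,0,0,1],[0,0,0.3,0,0,0,1],[0,0,0.3,0,0,0,1],[0,0,0.2,0,0,0,1],[0,0,0,0,0,0,1]]' >/dev/null
python3 - <<'E'
from h import *
d=cam('wrist','w3');p,r=shift([.4215,.383,.063])
# handle edges just in front of fingers: dark points in tool frame
W=pts(d);T=r.inv().apply((W.reshape(-1,3)-p))
G=T-[0,0,-.019]; k=np.isfinite(W.reshape(-1,3)[:,2])&(np.abs(T[:,1])<.035)&(W.reshape(-1,3)[:,2]>.05)&(W.reshape(-1,3)[:,2]<.125)
S=T[k];
for a in np.arange(-.08,.09,.01):
    Q=S[np.abs(S[:,0]-a)<.004]
    if len(Q)>10: print(a.round(3),len(Q),np.percentile(Q[:,1],[2,98]).round(4),np.median(p[2]-Q[:,2]).round(4))
E
```

```text
tcp [0.422  0.3834 0.1816] x yaw 167.1 tilt 0.17 shift units [ 3.000e-03 -1.000e-03  1.186e+00] j [ 1.02  0.33 -0.19  0.   -1.06 -2.82] F [-0.   0.6 -0.1] gw 1.0 gf 0.0 t 4.1
-0.06 128 [-0.0064  0.0067] 0.0554
-0.05 74 [-0.0072  0.0077] 0.0606
-0.04 224 [-0.0092  0.0091] 0.0716
-0.03 214 [-0.0081  0.0088] 0.0778
-0.02 240 [-0.0086  0.0092] 0.0832
-0.01 259 [-0.0084  0.009 ] 0.0892
-0.0 283 [-0.0082  0.0091] 0.0951
0.01 306 [-0.008   0.0089] 0.1011
0.02 348 [-0.0084  0.0091] 0.1068
0.03 395 [-0.0089  0.0096] 0.1124
0.04 435 [-0.008   0.0091] 0.1178
0.05 366 [-0.0074  0.0084] 0.1115
```

View pics/w3.png

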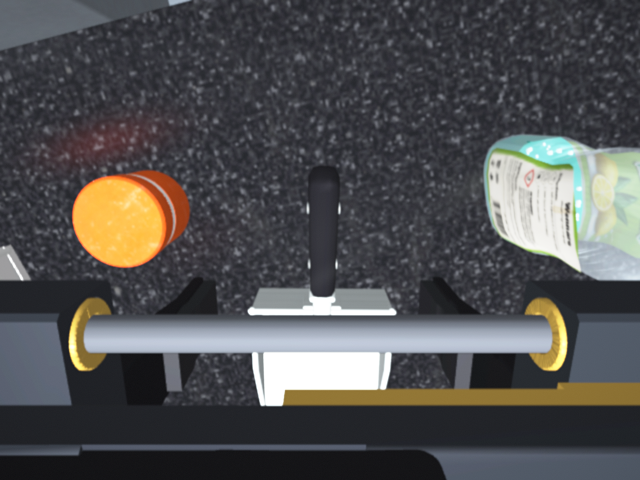

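The picture shows the handle centred between the fingers at (323,235) with its yaw aligned. Depth puts the handle top at 95 mm, as expected, so I'll descend and grip.

```bash
python3 -m creep '[[0,0,0.3,0,0,0,1],[0,0,0.3,0,0,0,1],[0,0,0.3,0,0,0,1],[0,0,0.2,0,0,0,1],[0,0,0.085,0,0,0,1],[0,0,0,0,0,0,1]]' 60 >/dev/null
python3 -m creep '[[0,0,0,0,0,0,0],[0,0,0,0,0,0,0],[0,0,0,0,0,0,0],[0,0,0,0,0,0,0],[0,0,0,0,0,0,0],[0,0,0,0,0,0,0],[0,0,0,0,0,0,0],[0,0,0,0,0,0,0]]' 60
python3 -m creep '[[0,0,-0.1,0,0,0,0],[0,0,-0.1,0,0,0,0],[0,0,-0.3,0,0,0,0],[0,0,-0.4,0,0,0,0],[0,0,-0.5,0,0,0,0],[0,0,-0.5,0,0,0,0],[0,0,-0.2,0,0,0,0],[0,0,0,0,0,0,0],[0,0,0,0,0,0,0]]'
python3 - <<'E'
from h import *
shift([.4215,.383,.063]); print(robot.state()['wrist_torque'])
d=cam('wrist','w4')
E
```

```text
clock: 5.5
tcp_pos: [0.4222, 0.384, 0.064]
tool_rot: [-0.0, 0.113, 0.994, -0.0]
force: [-0.4, 0.0, 1.2]
grip_width: 0.357
grasp_force: 0.0
clock: 6.4
tcp_pos: [0.4213, 0.3834, 0.2733]
tool_rot: [-0.001, 0.113, 0.994, -0.0]
force: [-1.3, 0.2, -2.9]
grip_width: 0.202
grasp_force: 60.0
tcp [0.4213 0.3834 0.2733] x yaw 167.01 tilt 0.12 shift units [-7.000e-03 -2.000e-03  2.103e+00] j [ 1.02  0.26 -0.05 -0.   -1.27 -2.82] F [-1.3  0.2 -2.9] gw 0.202 gf 59.99792397022247 t 6.4
[-0.03906068  0.05191241  0.04789554]
```

View pics/w4.png

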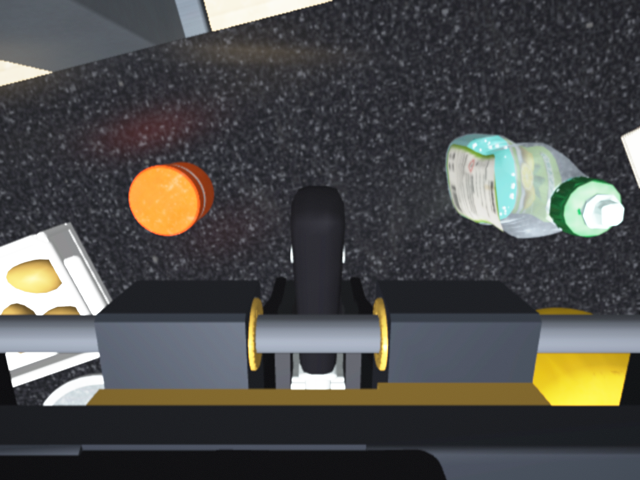

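The fingers finished closing during the lift, so I'll check where and how the scoop is held.

```bash
cat >> h.py <<'E'
def held(d):
    p,r,s=pose();W=pts(d).reshape(-1,3);T=r.inv().apply(W-p)
    k=np.isfinite(T[:,2])&(np.abs(T[:,1])<.012)&(T[:,0]>-.0)&(T[:,0]<.075)&(-T[:,2]>-.01)&(-T[:,2]<.09)
    S=T[k]; S=S[np.abs(S[:,1])<.006]
    for a in np.arange(0,.08,.01):
        Q=S[np.abs(S[:,0]-a)<.003]
        if len(Q)>10: print('  hx',a.round(3),len(Q),'h over tcp',np.median(-Q[:,2]).round(4))
    Q=S[(S[:,0]>.012)&(S[:,0]<.043)]; c=np.polyfit(Q[:,0],-Q[:,2],1); print('slope deg',np.degrees(np.arctan(c[0])),'top at x=0',c[1])
E
python3 - <<'E'
from h import *
d=dict(np.load('w4.npz')); held(d)
for n in('scene','top'):
    d=cam(n,n+'4');W=pts(d);L=W[np.isfinite(W[...,2])];C=d['color'][np.isfinite(W[...,2])].astype(int)
    k=(L[:,0]>.46)&(L[:,0]<.64)&(L[:,1]>.27)&(L[:,1]<.43)&(L[:,2]>.16)&(L[:,2]<.28)
    S=L[k];
    for a in np.arange(.46,.65,.02):
        Q=S[np.abs(S[:,0]-a)<.01]
        if len(Q)>3: print(n,a.round(2),len(Q),Q[:,2].min().round(3),Q[:,2].max().round(3),Q[:,1].min().round(3),Q[:,1].max().round(3))
E
```

```text
hx 0.0 123 h over tcp 0.0176
  hx 0.01 352 h over tcp 0.0225
  hx 0.02 424 h over tcp 0.0282
  hx 0.03 2407 h over tcp 0.0881
  hx 0.04 651 h over tcp 0.0395
  hx 0.05 751 h over tcp 0.0317
slope deg 38.81676575138157 top at x=0 0.034613556935071794
scene 0.46 26 0.196 0.244 0.316 0.339
scene 0.48 320 0.191 0.244 0.312 0.422
scene 0.5 149 0.193 0.241 0.309 0.425
scene 0.52 22 0.197 0.242 0.304 0.421
scene 0.54 14 0.198 0.236 0.299 0.415
scene 0.56 23 0.193 0.232 0.294 0.411
scene 0.58 53 0.189 0.208 0.29 0.406
scene 0.6 38 0.189 0.202 0.321 0.4
top 0.46 33 0.186 0.264 0.311 0.379
top 0.48 173 0.186 0.253 0.307 0.413
top 0.5 264 0.186 0.245 0.302 0.423
top 0.52 291 0.184 0.24 0.299 0.418
top 0.54 282 0.187 0.237 0.293 0.414
top 0.56 277 0.185 0.233 0.289 0.408
top 0.58 255 0.182 0.221 0.284 0.402
top 0.6 111 0.184 0.207 0.313 0.399
```

The scoop is level but held 14 mm too near the fingertips. I'll set it down and regrip at the proper depth.

```bash
python3 -m creep '[[0,0,0.4,0,0,0,0],[0,0,0.4,0,0,0,0],[0,0,0.4,0,0,0,0],[0,0,0.4,0,0,0,0],[0,0,0.2,0,0,0,0],[0,0,0.1,0,0,0,0],[0,0,0.04,0,0,0,0],[0,0,0,0,0,0,0],[0,0,0,0,0,0,0]]'
python3 -m creep '[[0,0,0,0,0,0,0.4],[0,0,0,0,0,0,0.4],[0,0,0,0,0,0,0.4],[0,0,0,0,0,0,0.4]]'
python3 - <<'E'
from h import *
d=cam('wrist','w5'); held(d); shift([.4215,.383,.063])
E
```

```text
clock: 7.45
tcp_pos: [0.4226, 0.3845, 0.0806]
tool_rot: [0.0, 0.113, 0.994, 0.001]
force: [0.8, -1.4, -1.6]
grip_width: 0.202
grasp_force: 60.0
clock: 7.85
tcp_pos: [0.4224, 0.3843, 0.0803]
tool_rot: [0.0, 0.113, 0.994, 0.0]
force: [0.1, -0.8, 0.3]
grip_width: 0.385
grasp_force: 0.0
  hx 0.0 114 h over tcp 0.0166
  hx 0.01 354 h over tcp 0.0214
  hx 0.02 421 h over tcp 0.0271
  hx 0.03 2463 h over tcp 0.0871
  hx 0.04 646 h over tcp 0.0383
  hx 0.05 760 h over tcp 0.0306
slope deg 39.04003169585268 top at x=0 0.03376498408547873
tcp [0.4223 0.3842 0.0803] x yaw 167.05 tilt 0.04 shift units [ 0.005 -0.014  0.173] j [ 1.02  0.43 -0.31  0.   -0.82 -2.82] F [0.2 0.9 0.3] gw 0.388 gf 0.0 t 7.9
```

```bash
python3 -m creep '[[0,0,0.08,0,0,0,0.4],[0,0,0.085,0,0,0,0.4],[0,0,0,0,0,0,0.4],[0,0,0,0,0,0,0],[0,0,0,0,0,0,0],[0,0,0,0,0,0,0],[0,0,0,0,0,0,0],[0,0,0,0,0,0,0],[0,0,0,0,0,0,0]]' 60
python3 -m creep '[[0,0,-0.1,0,0,0,0],[0,0,-0.1,0,0,0,0],[0,0,-0.3,0,0,0,0],[0,0,-0.4,0,0,0,0],[0,0,-0.5,0,0,0,0],[0,0,-0.5,0,0,0,0],[0,0,-0.3,0,0,0,0],[0,0,0,0,0,0,0],[0,0,0,0,0,0,0]]'
python3 - <<'E'
from h import *
d=cam('wrist','w6'); held(d); 
# scoop frame in tool: tool x=-scoop x, y: tool y ; scoop origin when level
D=np.array([.468,-.0107]); a=np.radians(97.3); h=np.array([np.cos(a),np.sin(a)])
shift([0,0,0])
print('inner +x end',D+h*.125,'inner -x end',D-h*.125)
E
```

```text
clock: 8.8
tcp_pos: [0.4223, 0.3843, 0.0638]
tool_rot: [0.0, 0.113, 0.994, 0.0]
force: [0.2, 0.1, -0.3]
grip_width: 0.199
grasp_force: 60.0
clock: 9.7
tcp_pos: [0.4216, 0.3837, 0.2842]
tool_rot: [-0.0, 0.113, 0.994, 0.001]
force: [0.5, -0.8, -2.7]
grip_width: 0.203
grasp_force: 60.0
  hx 0.01 109 h over tcp 0.0409
  hx 0.02 504 h over tcp 0.0456
  hx 0.03 2308 h over tcp 0.088
  hx 0.04 858 h over tcp 0.0565
  hx 0.05 950 h over tcp 0.0487
slope deg 32.8262428051681 top at x=0 0.0459022328360203
tcp [0.4213 0.3833 0.2826] x yaw 167.02 tilt 0.14 shift units [ 3.239 -4.677  2.84 ] j [ 1.02  0.26 -0.03 -0.   -1.29 -2.82] F [ 0.6 -0.3 -2.9] gw 0.204 gf 60.00004922023493 t 9.75
inner +x end [0.45211692 0.11328681] inner -x end [ 0.48388308 -0.13468681]
```

```bash
python3 -m creep '[[-0.05,-0.16,0,0,0,0,0],[-0.103,-0.318,0,0,0,0,0],[-0.103,-0.318,0,0,0,0,0],[-0.103,-0.318,0,0,0,0,0],[-0.103,-0.318,0,0,0,0,0],[-0.103,-0.318,0,0,0,0,0],[-0.103,-0.318,0,0,0,0,0],[-0.103,-0.318,0,0,0,0,0],[-0.103,-0.318,0,0,0,0,0],[-0.103,-0.318,0,0,0,0,0]]' >/dev/null
python3 -m creep '[[-0.05,-0.16,0,0,0,-0.01,0],[0,0,0,0,0,-0.0219,0],[0,0,0,0,0,-0.0219,0],[0,0,0,0,0,-0.0219,0],[0,0,0,0,0,-0.0219,0],[0,0,0,0,0,-0.0219,0],[0,0,0,0,0,-0.0219,0]]' >/dev/null
python3 -m creep '[[0,0,0,0,0,-0.0219,0],[0,0,0,0,0,-0.0219,0],[0,0,0,0,0,-0.0219,0],[0,0,0,0,0,-0.0219,0],[0,0,0,0,0,-0.0219,0],[0,0,0,0,0,-0.0219,0],[0,0,0,0,0,-0.0219,0],[0,0,0,0,0,-0.012,0],[0,0,0,0,0,0,0]]'
python3 - <<'E'
from h import *
shift([.4909,-.1892,.22])
E
```

```text
clock: 12.35
tcp_pos: [0.4498, 0.0499, 0.2822]
tool_rot: [0.002, 0.751, -0.66, -0.001]
force: [0.8, -0.1, -2.5]
grip_width: 0.201
grasp_force: 60.0
tcp [0.4498 0.0499 0.2822] x yaw -82.58 tilt 0.21 shift units [ 2.423 -0.101  0.625] j [ 0.47  0.04 -0.28  0.   -1.25 -0.34] F [ 0.8 -0.1 -2.5] gw 0.201 gf 59.99912572601261 t 12.35
```

```bash
python3 -m creep '[[0.2,-0.01,0.05,0,0,0,0],[0.3,-0.012,0.08,0,0,0,0],[0.3,-0.012,0.08,0,0,0,0],[0.3,-0.012,0.08,0,0,0,0],[0.3,-0.013,0.08,0,0,0,0],[0.3,-0.013,0.08,0,0,0,0],[0.3,-0.013,0.08,0,0,0,0],[0.3,-0.013,0.08,0,0,0,0],[0.12,0,0.02,0,0,0,0],[0,0,0,0,0,0,0]]'>/dev/null
python3 - <<'E'
from h import *
p,r=shift([.4909,-.1892,.0725])
d=cam('top','t7');w=cam('wrist','w7');s=cam('scene','s7')
held(w)
W=pts(d);c=d['color'].astype(int)
k=(W[...,2]>.14)&(W[...,2]<.22)&(W[...,1]>-.14)&(W[...,1]<.03)&(np.abs(W[...,0]-.47)<.09)
S=W[k];print('scoop',k.sum(),cv2.minAreaRect((S[:,:2]*1000).astype(np.float32)),np.percentile(S,[2,50,98],axis=0).round(3).tolist())
a=np.radians(97.3);h=np.array([np.cos(a),np.sin(a)]);n=np.array([-h[1],h[0]])
Q=S[:,:2]-[.468,-.0107];print('s',np.percentile(Q@h,[0,1,99,100]).round(4),'n',np.percentile(Q@n,[0,1,99,100]).round(4))
for lo in np.arange(-.13,.02,.02):
    z=S[(Q@h>lo)&(Q@h<lo+.02)&(np.abs(Q@n)<.04)][:,2]
    if len(z):print(lo.round(2),len(z),np.median(z).round(4))
im=np.vstack([cv2.resize(d['color'][150:330,220:480],(520,360)),cv2.resize(s['color'][200:300,230:390],(520,325))[:240]])
cv2.imwrite('pics/m7.png',im[...,::-1])
E
```

```text
tcp [ 0.4912 -0.1892  0.2193] x yaw -82.77 tilt 0.16 shift units [ 0.000e+00 -1.000e-03  1.468e+00] j [-0.06  0.22 -0.24  0.   -1.12  0.19] F [-0.8 -0.1 -2.4] gw 0.202 gf 59.99989742765706 t 13.35
  hx 0.02 484 h over tcp 0.042
  hx 0.03 1834 h over tcp 0.0868
  hx 0.04 774 h over tcp 0.0537
  hx 0.05 1136 h over tcp 0.0491
slope deg 45.4191126494296 top at x=0 0.03315699674995048
scoop 396 ((454.66741943359375, -112.29975128173828), (54.077789306640625, 74.66658782958984), 88.85164642333984) [[0.421, -0.136, 0.152], [0.457, -0.111, 0.159], [0.489, -0.086, 0.213]]
s [-0.1299 -0.1286 -0.0704 -0.0669] n [-0.0132 -0.0104  0.0594  0.0602]
-0.13 87 0.2036
-0.11 109 0.1575
-0.09 88 0.1582
```

View pics/m7.png

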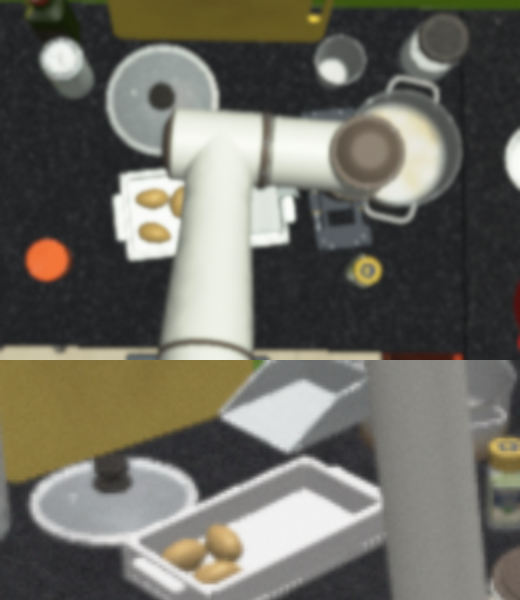

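Top crop: the bowl is over the dish's right half, mostly hidden by the arm. The scene crop shows the lip clearly, with corners near full-frame (298,216) and (320,228), so I'll cast rays for the lip and dish rim.

Run:
```python
from h import *
s=dict(np.load('s7.npz'));a=np.radians(97.3);h=np.array([np.cos(a),np.sin(a)]);n=np.array([-h[1],h[0]]);D=np.array([.468,-.0107])
f=lambda u,v,z:((lambda q:(round(float(q@h),4),round(float(q@n),4)))(ray(s,u,v,z)[:2]-D))
k=.3077
for nm,(x,y,z) in dict(lipA=(222,412,.157),lipB=(293,451,.157),rimLfar=(127,540,.046),rimLnear=(207,597,.046),rimRfar=(306,459,.046)).items(): print(nm,f(230+x*k,200+(y-360)*k,z))
# dish rim from depth, scene + wrist0 + top, edges along n for several s
for nm in('s7','wrist0','t1'):
    d=dict(np.load(nm+'.npz'));W=pts(d);c=d['color'].min(2)
    k=(np.abs(W[...,2]-.0455)<.005)&(c>90); Q=W[k][:,:2]-D; S=Q@h;N=Q@n
    r=[]
    for lo in np.arange(-.12,.12,.02):
        m=(S>lo)&(S<lo+.02)&(np.abs(N)<.09)
        if m.sum()>8: r.append((round(lo+.01,2),N[m].min().round(4),N[m].max().round(4)))
    print(nm,r)
    m=np.abs(N)<.05; print('  s',np.percentile(S[m&(np.abs(S)<.16)],[0,1,99,100]).round(4))
```

```text
lipA (0.0008, -0.0607)
lipB (0.003, 0.0543)
rimLfar (0.1293, -0.0705)
rimLnear (0.1366, 0.0706)
rimRfar (-0.1281, -0.0685)
s7 [(np.float64(-0.11), np.float64(-0.0765), np.float64(0.0709)), (np.float64(-0.09), np.float64(-0.0786), np.float64(0.0694)), (np.float64(-0.07), np.float64(-0.069), np.float64(0.0712)), (np.float64(-0.05), np.float64(-0.0735), np.float64(0.0727)), (np.float64(-0.03), np.float64(-0.0774), np.float64(0.07)), (np.float64(-0.01), np.float64(-0.0772), np.float64(0.0734)), (np.float64(0.01), np.float64(-0.0738), np.float64(0.074)), (np.float64(0.03), np.float64(-0.074), np.float64(0.0711)), (np.float64(0.05), np.float64(-0.0835), np.float64(0.0711)), (np.float64(0.07), np.float64(-0.0787), np.float64(0.0719)), (np.float64(0.09), np.float64(-0.0725), np.float64(0.0718)), (np.float64(0.11), np.float64(-0.0744), np.float64(0.071))]
  s [-0.1484 -0.147   0.1513  0.1523]
wrist0 [(np.float64(-0.11), np.float64(-0.0751), np.float64(0.0689)), (np.float64(-0.09), np.float64(-0.0754), np.float64(0.069)), (np.float64(-0.07), np.float64(-0.0752), np.float64(0.0689)), (np.float6
[... 596 characters left out ...]
-0.09), np.float64(-0.0709), np.float64(0.0712)), (np.float64(-0.07), np.float64(-0.0698), np.float64(0.0726)), (np.float64(-0.05), np.float64(-0.0717), np.float64(0.0721)), (np.float64(-0.03), np.float64(-0.0719), np.float64(0.0711)), (np.float64(-0.01), np.float64(-0.0698), np.float64(0.0725)), (np.float64(0.01), np.float64(-0.0716), np.float64(0.0725)), (np.float64(0.03), np.float64(-0.0713), np.float64(0.0725)), (np.float64(0.05), np.float64(-0.0695), np.float64(0.072)), (np.float64(0.07), np.float64(-0.0705), np.float64(0.0722)), (np.float64(0.09), np.float64(-0.0714), np.float64(0.0724)), (np.float64(0.11), np.float64(-0.0699), np.float64(0.0717))]
  s [-0.149  -0.1466  0.1469  0.1484]
```

```bash
python3 -m creep '[[0,0.01,0.2,0,0,0,0],[0,0,0.3,0,0,0,0],[0,0,0.3,0,0,0,0],[0,0,0.2,0,0,0,0],[0,0,0.1,0,0,0,0],[0,0,0,0,0,0,0]]'
python3 -m creep '[[0,0,0.1,0,0,0,0],[0,0,0.1,0,0,0,0],[0,0,0.1,0,0,0,0],[0,0,0.05,0,0,0,0],[0,0,0,0,0,0,0]]'
python3 -m creep '[[0,0,0.01,0,0,0,0],[0,0,0.01,0,0,0,0],[0,0,0,0,0,0,0]]'
```

```text
clock: 14.1
tcp_pos: [0.4905, -0.1871, 0.1099]
tool_rot: [0.001, 0.752, -0.659, -0.001]
force: [-0.4, 0.3, -1.5]
grip_width: 0.198
grasp_force: 60.0
clock: 14.6
tcp_pos: [0.4904, -0.1879, 0.0746]
tool_rot: [0.001, 0.751, -0.66, -0.001]
force: [-0.4, 0.2, -3.1]
grip_width: 0.201
grasp_force: 60.0
clock: 14.9
tcp_pos: [0.4912, -0.1879, 0.0737]
tool_rot: [-0.0, 0.752, -0.66, 0.0]
force: [0.1, -0.5, -2.9]
grip_width: 0.198
grasp_force: 60.0
```

```bash
python3 -m creep '[[0,0,0.01,0,0,0,0],[0,0,0.005,0,0,0,0],[0,0,0,0,0,0,0]]'
python3 -m creep '[[0,0,-0.02,0,0.004,0,0],[0,0,0,0,0,0,0],[0,0,0,0,0,0,0]]'
python3 - <<'E'
from h import *
shift([.4909,-.1892,.0725]);
w=cam('scene','s8');cv2.imwrite('pics/m8.png',cv2.resize(w['color'][200:290,230:390],None,fx=5,fy=5,interpolation=cv2.INTER_CUBIC)[...,::-1])
E
```

```text
clock: 15.2
tcp_pos: [0.4912, -0.188, 0.0722]
tool_rot: [-0.0, 0.752, -0.66, 0.0]
force: [0.4, -0.3, -1.5]
grip_width: 0.202
grasp_force: 60.0
clock: 15.5
tcp_pos: [0.4913, -0.1878, 0.0745]
tool_rot: [0.008, 0.752, -0.659, 0.01]
force: [0.5, -0.2, 0.1]
grip_width: 0.202
grasp_force: 60.0
tcp [ 0.4913 -0.1878  0.0745] x yaw -82.53 tilt 1.43 shift units [0.013 0.006 0.02 ] j [-0.04  0.37 -0.45  0.04 -0.74  0.15] F [ 0.5 -0.2  0.1] gw 0.202 gf 60.00584813290061 t 15.5
```

View pics/m8.png

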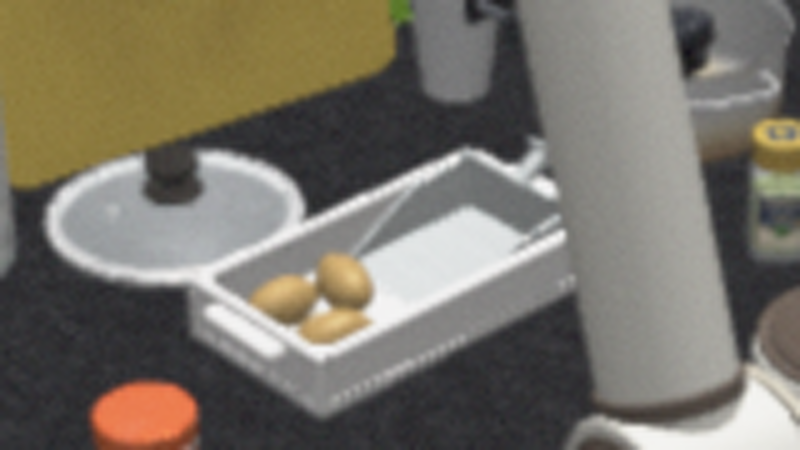

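The scene view shows the scoop lying inside the dish with its lip on the floor and the potatoes ahead at (285,298), (345,280) and (337,325). I'll push forward gently.

```bash
python3 -m creep '[[-0.06,0,-0.0015,0,0,0,0],[-0.06,0,-0.0015,0,0,0,0],[-0.06,0,-0.0015,0,0,0,0],[-0.06,0,-0.0015,0,0,0,0],[-0.06,0,-0.0015,0,0,0,0],[-0.06,0,-0.0015,0,0,0,0],[-0.06,0,-0.0015,0,0,0,0]]'
python3 -m creep '[[-0.06,0,-0.0015,0,0,0,0],[-0.06,0,-0.0015,0,0,0,0],[-0.06,0,-0.0015,0,0,0,0],[-0.06,0,-0.0015,0,0,0,0],[-0.06,0,-0.0015,0,0,0,0]]'
python3 - <<'E'
from h import *
shift([0.4909,-.1892,.0725]);
w=cam('scene','s9');t=cam('top','t9');cv2.imwrite('pics/m9.png',np.vstack([cv2.resize(w['color'][200:290,230:390],(640,360),interpolation=cv2.INTER_CUBIC),cv2.resize(t['color'][215:285,260:400],(440,220),interpolation=2)[:, :640].copy() if 0 else cv2.resize(t['color'][210:285,240:400],(640,240))])[:,:,::-1])
E
```

```text
clock: 16.25
tcp_pos: [0.4856, -0.1458, 0.0741]
tool_rot: [0.008, 0.752, -0.66, 0.01]
force: [-0.4, -2.9, 3.1]
grip_width: 0.203
grasp_force: 60.0
clock: 16.75
tcp_pos: [0.4815, -0.1161, 0.074]
tool_rot: [0.008, 0.752, -0.66, 0.009]
force: [-0.6, -3.1, 2.0]
grip_width: 0.202
grasp_force: 60.0
tcp [ 0.4815 -0.1161  0.074 ] x yaw -82.53 tilt 1.45 shift units [0.737 0.002 0.034] j [ 0.11  0.33 -0.52  0.04 -0.72 -0.01] F [-0.6 -3.1  2. ] gw 0.202 gf 59.99939108077797 t 16.75
```

View pics/m9.png

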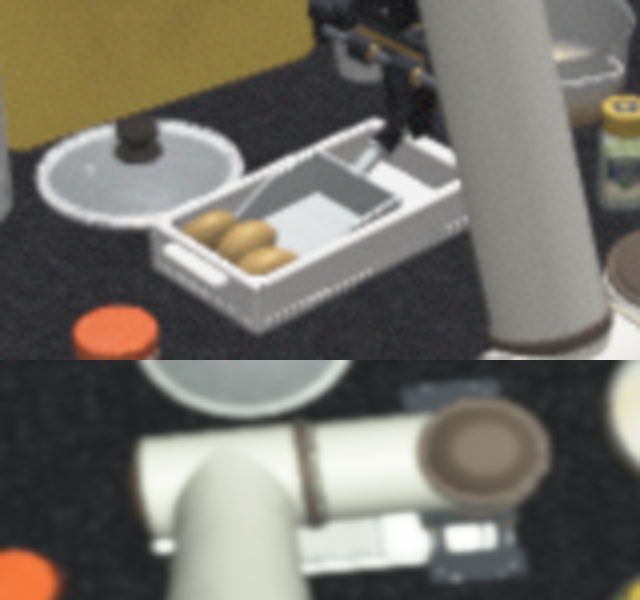

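The three potatoes now lie in a row across the dish at the end wall (about (210,228), (247,240), (268,263)), with the lip right at them. My picture allowance is spent, so from here I'll go by numbers. I'll push on under them, slowly.

```bash
python3 -m creep '[[-0.05,0,-0.001,0,0,0,0],[-0.05,0,-0.001,0,0,0,0],[-0.05,0,-0.001,0,0,0,0]]'
python3 -m creep '[[-0.05,0,-0.001,0,0,0,0],[-0.05,0,-0.001,0,0,0,0]]'
python3 -m creep '[[-0.05,0,-0.001,0,0,0,0],[-0.05,0,-0.001,0,0,0,0]]'
cat >> h.py <<'E'
a_=np.radians(97.3);H=np.array([np.cos(a_),np.sin(a_)]);N=np.array([-H[1],H[0]]);D=np.array([.468,-.0107])
def potatoes(*ds):
    for n,d in ds:
        W=pts(d);hsv=cv2.cvtColor(d['color'],cv2.COLOR_RGB2HSV); mk=cv2.inRange(hsv,(8,90,60),(25,255,255))
        mk[~((W[...,2]>.005)&(W[...,2]<.4)&(W[...,0]<.68)&(W[...,0]>.36)&(np.abs(W[...,1]+.1)<.29))]=0
        m,lab,st,ce=cv2.connectedComponentsWithStats(mk)
        for i in range(1,m):
            if st[i,4]>25: Q=W[lab==i];q=Q[:,:2]-D;print(n,st[i,4],np.nanmean(Q,0).round(3),'s',(q@H).min().round(3),(q@H).max().round(3),'n',(q@N).min().round(3),(q@N).max().round(3),'z',Q[:,2].min().round(3),Q[:,2].max().round(3))
def dish(d):
    W=pts(d);c=d['color'].min(2);k=(np.abs(W[...,2]-.046)<.004)&(c>90);q=W[k][:,:2]-D;q=q[(np.abs(q@N)<.09)&(np.abs(q@H)<.17)]
    print('dish s',np.percentile(q@H,[.5,99.5]).round(4),'n',np.percentile(q@N,[.5,99.5]).round(4))
E
python3 - <<'E'
from h import *
p,r=shift([0,0,0]);print('lip s',(p[:2]-D)@H+.185)
s=cam('scene','s10');potatoes(('s',s),('s9',dict(np.load('s9.npz'))));dish(s);dish(dict(np.load('s7.npz')))
E
```

```text
clock: 17.15
tcp_pos: [0.4798, -0.1015, 0.0741]
tool_rot: [0.008, 0.751, -0.66, 0.01]
force: [0.1, -5.1, 3.5]
grip_width: 0.202
grasp_force: 60.0
clock: 17.35
tcp_pos: [0.4787, -0.0919, 0.0743]
tool_rot: [0.008, 0.752, -0.66, 0.01]
force: [0.0, -7.7, 5.0]
grip_width: 0.204
grasp_force: 60.0
clock: 17.55
tcp_pos: [0.4777, -0.0827, 0.0747]
tool_rot: [0.009, 0.752, -0.66, 0.01]
force: [0.7, -14.8, 7.6]
grip_width: 0.204
grasp_force: 60.1
tcp [ 0.4777 -0.0827  0.0747] x yaw -82.54 tilt 1.57 shift units [-1.46   4.629  0.705] j [ 0.18  0.32 -0.55  0.04 -0.71 -0.08] F [  0.7 -14.8   7.6] gw 0.204 gf 60.05795967359859 t 17.55
lip s 0.11236837390665899
s 57 [ 0.38  -0.269  0.09 ] s -0.339 -0.225 n 0.02 0.142 z 0.016 0.104
s 174 [0.458 0.093 0.048] s 0.083 0.123 n -0.055 0.051 z 0.033 0.062
s9 57 [ 0.385 -0.273  0.087] s -0.378 -0.221 n 0.012 0.139 z 0.005 0.105
s9 215 [0.465 0.08  0.04 ] s 0.06 0.115 n -0.056 0.045 z 0.023 0.052
dish s [-0.1409  0.1505] n [-0.0768  0.072 ]
dish s [-0.1451  0.1508] n [-0.0781  0.0723]
```

The potatoes have climbed onto the lip, whose edge is now past their middles, and the dish hasn't moved. I'll tilt the lip up while backing off slightly.

```bash
python3 -m creep '[[0.01,0,0,0,-0.004,0,0],[0.012,0,0,0,-0.004,0,0],[0.012,0,0,0,-0.004,0,0],[0.012,0,0,0,-0.004,0,0],[0.012,0,0,0,-0.004,0,0],[0.012,0,0,0,-0.004,0,0]]'
python3 -m creep '[[0.014,0,0,0,-0.004,0,0],[0.014,0,0,0,-0.004,0,0],[0.014,0,0,0,-0.004,0,0],[0,0,0,0,0,0,0]]'
python3 - <<'E'
from h import *
p,r=shift([0,0,0]);print('lip s',(p[:2]-D)@H+.185)
s=cam('scene','s11');potatoes(('s',s));dish(s);held(cam('wrist'))
E
```

```text
clock: 18.2
tcp_pos: [0.4767, -0.0879, 0.0722]
tool_rot: [-0.041, 0.75, -0.658, -0.049]
force: [0.9, -0.5, -3.0]
grip_width: 0.199
grasp_force: 60.0
clock: 18.6
tcp_pos: [0.4779, -0.0927, 0.0716]
tool_rot: [-0.066, 0.747, -0.657, -0.076]
force: [0.1, 0.2, -4.4]
grip_width: 0.202
grasp_force: 60.0
tcp [ 0.4779 -0.0927  0.0716] x yaw -82.67 tilt 11.57 shift units [-1.355  4.62   1.019] j [ 0.    0.37 -0.37 -0.26 -0.87  0.3 ] F [ 0.1  0.2 -4.4] gw 0.202 gf 59.999942033027764 t 18.6
lip s 0.10238214999156287
s 34 [ 0.483 -0.09   0.173] s -0.1 -0.075 n -0.045 0.039 z 0.155 0.18
s 55 [ 0.386 -0.274  0.086] s -0.346 -0.222 n 0.021 0.141 z 0.008 0.105
s 269 [0.452 0.089 0.074] s 0.07 0.122 n -0.049 0.053 z 0.053 0.09
dish s [-0.1408  0.1519] n [-0.0761  0.0722]
  hx 0.02 486 h over tcp 0.0438
  hx 0.03 2153 h over tcp 0.0875
  hx 0.04 806 h over tcp 0.0553
  hx 0.05 1158 h over tcp 0.0486
slope deg 40.30570866037828 top at x=0 0.03965594332613397
```

The force shows all three potatoes (1.9 N) are on the scoop, but they're still near the lip. I'll tilt further so they slide to the rear.

```bash
python3 -m creep '[[0.012,0,-0.02,0,-0.005,0,0],[0.012,0,-0.02,0,-0.005,0,0],[0.012,0,-0.02,0,-0.005,0,0],[0.012,0,-0.02,0,-0.005,0,0],[0.012,0,-0.02,0,-0.005,0,0],[0.012,0,-0.02,0,-0.005,0,0],[0,0,0,0,0,0,0],[0,0,0,0,0,0,0]]'
python3 - <<'E'
from h import *
p,r=shift([0,0,0])
s=cam('scene','s12');potatoes(('s',s));dish(s)
E
```

```text
clock: 19.5
tcp_pos: [0.4797, -0.1027, 0.0821]
tool_rot: [-0.127, 0.737, -0.647, -0.145]
force: [-0.3, 0.3, -4.3]
grip_width: 0.2
grasp_force: 60.0
tcp [ 0.4797 -0.1027  0.0821] x yaw -82.56 tilt 22.27 shift units [-1.206  4.623  1.384] j [-0.14  0.42 -0.24 -0.43 -1.06  0.51] F [-0.3  0.3 -4.3] gw 0.2 gf 59.99948529963149 t 19.5
s 60 [ 0.381 -0.272  0.089] s -0.367 -0.222 n 0.017 0.142 z 0.013 0.105
s 243 [0.452 0.075 0.116] s 0.057 0.116 n -0.048 0.055 z 0.098 0.129
dish s [-0.1429  0.1521] n [-0.0772  0.0728]
```

```bash
python3 -m creep '[[0.01,0,-0.04,0,-0.006,0,0],[0.01,0,-0.04,0,-0.006,0,0],[0.01,0,-0.04,0,-0.006,0,0],[0.01,0,-0.04,0,-0.006,0,0],[0.01,0,-0.04,0,-0.006,0,0],[0.01,0,-0.04,0,-0.006,0,0],[0,0,0,0,0,0,0]]'
python3 - <<'E'
from h import *
p,r=shift([0,0,0])
def sc(Wp): # world->scoop-like coords: x fwd from rear plate, y, z above floor
    T=r.inv().apply(Wp-p); return np.stack([-T[:,0]-.062,T[:,1],-(T[:,2])+.0638-.0025],-1)
for n in('scene','wrist'):
    d=cam(n,n[0]+'13');W=pts(d);hsv=cv2.cvtColor(d['color'],cv2.COLOR_RGB2HSV); mk=cv2.inRange(hsv,(8,90,60),(25,255,255))>0
    Q=sc(W[mk&np.isfinite(W[...,2])]);Q=Q[(Q[:,0]>-.02)&(Q[:,0]<.15)&(np.abs(Q[:,1])<.06)&(Q[:,2]>0)&(Q[:,2]<.08)]
    if len(Q): print(n,len(Q),np.percentile(Q,[1,50,99],axis=0).round(3).tolist())
E
```

```text
clock: 20.25
tcp_pos: [0.4825, -0.12, 0.1004]
tool_rot: [-0.2, 0.716, -0.629, -0.227]
force: [-0.2, 0.0, -5.3]
grip_width: 0.203
grasp_force: 60.0
tcp [ 0.4825 -0.12    0.1004] x yaw -82.62 tilt 35.19 shift units [-0.901  4.631  1.863] j [-0.3   0.49 -0.1  -0.57 -1.31  0.67] F [-0.2  0.  -5.3] gw 0.203 gf 59.99933558050543 t 20.25
scene 223 [[0.091, -0.044, 0.001], [0.114, 0.005, 0.017], [0.13, 0.052, 0.031]]
```

The potatoes ride steady near the lip even at 35° of tilt, so they can be carried like this. I'll check the clearances around the pot first.

Run:
```python
from h import *
t=dict(np.load('t1.npz'));W=pts(t).reshape(-1,3)
W=W[np.isfinite(W[:,2])]
for x in np.arange(.78,.34,-.04):
    print(round(x,2),[int(1000*np.percentile(q[:,2],97)) if len(q:=W[(np.abs(W[:,0]-x)<.02)&(np.abs(W[:,1]-y)<.02)])>3 else -1 for y in np.arange(-.20,-.72,-.04)])
from scipy.optimize import least_squares
for n in('t1','s2','top4'):
    L=pts(dict(np.load(n+'.npz'))).reshape(-1,3); rr=np.hypot(L[:,0]-.568,L[:,1]+.334)
    S=L[(np.abs(L[:,2]-.087)<.005)&(rr<.102)&(rr>.07)]
    f=least_squares(lambda c:np.hypot(S[:,0]-c[0],S[:,1]-c[1])-c[2],[.568,-.334,.09],loss='soft_l1',f_scale=.002).x
    print(n,len(S),f.round(4))
```

```text
0.78 [194, 7, 5, 8, 144, 144, -1, 6, 7, 6, 7, 8, 6]
0.74 [101, 102, 101, 7, 144, 144, 145, 6, 8, 6, 7, 7, 7]
0.7 [103, 68, 100, 74, 143, 143, 102, 6, 7, 9, 7, 7, 101]
0.66 [89, 99, 85, 86, 86, 86, 7, 6, 7, 7, 6, 9, 101]
0.62 [6, 83, 83, 12, 13, 88, 45, 7, 10, 58, 56, 6, 6]
0.58 [7, 86, 11, 12, 12, 68, 89, 7, 57, 29, 44, 59, 7]
0.54 [6, 86, 13, 12, 12, 84, 86, 8, 57, 26, 40, 57, 9]
0.5 [8, 37, 87, 51, 84, 88, 6, 6, 54, 56, 58, 7, 6]
0.46 [6, 5, 77, 85, 86, 6, 5, 6, 6, 8, 9, 7, 7]
0.42 [6, 6, 7, 8, 7, 6, 5, 7, 8, 8, 87, 88, 82]
0.38 [7, 98, 100, 8, 7, 8, 8, 7, 7, 87, 85, 44, 88]
t1 215 [ 0.5684 -0.3337  0.0924]
s2 50 [ 0.5719 -0.3326  0.0932]
top4 191 [ 0.5684 -0.3337  0.0926]
```

```bash
python3 -m creep '[[-0.05,0,-0.08,0,0,0,0],[-0.1,0,-0.16,0,0.004,0,0],[-0.1,0,-0.18,0,0.008,0,0],[-0.1,0,-0.2,0,0.008,0,0],[-0.09,0,-0.2,0,0.008,0,0],[-0.08,0,-0.2,0,0.008,0,0],[-0.06,0,-0.2,0,0.008,0,0],[-0.04,0,-0.16,0,0.008,0,0],[-0.02,0,-0.08,0,0.004,0,0],[0,0,0,0,0,0,0]]'
python3 - <<'E'
from h import *
P=np.array([.569,-.3335]);tip=P-H*.035
tgt=np.r_[tip-H*.185,.24];print(tgt)
p,r=shift(tgt)
E
```

```text
clock: 21.35
tcp_pos: [0.4833, -0.1298, 0.2625]
tool_rot: [-0.087, 0.746, -0.653, -0.098]
force: [0.4, -0.4, -4.9]
grip_width: 0.2
grasp_force: 60.0
[ 0.59695421 -0.55171678  0.24      ]
tcp [ 0.4833 -0.1298  0.2625] x yaw -82.39 tilt 15.09 shift units [ 4.241 -0.57  -0.909] j [-0.11  0.21 -0.06 -0.26 -1.36  0.3 ] F [ 0.4 -0.4 -4.9] gw 0.2 gf 59.999408579897135 t 21.35
```

```bash
python3 -m creep '[[0.1,-0.013,-0.021,0,0,0,0],[0.2,-0.027,-0.043,0,0,0,0],[0.3,-0.04,-0.064,0,0,0,0],[0.3,-0.04,-0.064,0,0,0,0],[0.3,-0.04,-0.064,0,0,0,0],[0.3,-0.04,-0.064,0,0,0,0],[0.3,-0.04,-0.064,0,0,0,0],[0.3,-0.04,-0.064,0,0,0,0]]' 
python3 -m creep '[[0.3,-0.04,-0.064,0,0,0,0],[0.3,-0.04,-0.064,0,0,0,0],[0.3,-0.04,-0.064,0,0,0,0],[0.3,-0.04,-0.064,0,0,0,0],[0.3,-0.04,-0.064,0,0,0,0],[0.3,-0.04,-0.064,0,0,0,0],[0.2,-0.027,-0.043,0,0,0,0],[0.14,-0.02,-0.03,0,0,0,0],[0,0,0,0,0,0,0]]'
cat >> h.py <<'E'
POT=np.array([.569,-.3335])
def scoop(cams=('scene','top'),tag='x'):
    p,r,s=pose();lip=p+r.apply([-.185,0,.0638]);hd=-r.apply([1,0,0])[:2];hd/=np.hypot(*hd);q=lip[:2]-POT
    print('lip',lip.round(4),'rel pot along/across',round(q@hd,4),round(q@[-hd[1],hd[0]],4),'F',np.round(s['force'],1),'t',s['clock'])
    for n in cams:
        d=cam(n,n[0]+tag);W=pts(d);hsv=cv2.cvtColor(d['color'],cv2.COLOR_RGB2HSV); mk=cv2.inRange(hsv,(8,90,60),(25,255,255))>0
        Q=W[mk&np.isfinite(W[...,2])]; T=r.inv().apply(Q-p);S=np.stack([-T[:,0]-.062,T[:,1],-T[:,2]+.0613],-1)
        k=(S[:,0]>-.02)&(S[:,0]<.16)&(np.abs(S[:,1])<.065)&(S[:,2]>-.005)&(S[:,2]<.09)
        print(n,'in scoop',k.sum(),np.percentile(S[k],[1,50,99],axis=0).round(3).tolist() if k.sum()>5 else '')
        k=(np.hypot(*(Q[:,:2]-POT).T)<.085)&(Q[:,2]<.09); print('  in pot',k.sum(),np.percentile(Q[k],[1,50,99],axis=0).round(3).tolist() if k.sum()>5 else '')
E
python3 - <<'E'
from h import *
shift([.597,-.5517,.24]);scoop(tag='14')
E
```

```text
clock: 22.15
tcp_pos: [0.5389, -0.3422, 0.2466]
tool_rot: [-0.087, 0.744, -0.655, -0.101]
force: [0.7, 0.5, -4.0]
grip_width: 0.201
grasp_force: 60.0
clock: 23.05
tcp_pos: [0.5949, -0.5559, 0.2312]
tool_rot: [-0.087, 0.743, -0.655, -0.102]
force: [0.1, 1.3, -5.1]
grip_width: 0.203
grasp_force: 60.0
tcp [ 0.5949 -0.5559  0.2312] x yaw -82.8 tilt 15.39 shift units [-0.061 -0.026 -0.074] j [-0.63  0.9   1.01 -0.2  -1.86  0.72] F [ 0.1  1.3 -5.1] gw 0.203 gf 59.99935321044177 t 23.05
lip [ 0.5702 -0.3622  0.2188] rel pot along/across -0.0286 0.0024 F [ 0.1  1.3 -5.1] t 23.05
scene in scoop 132 [[0.084, -0.029, 0.001], [0.11, 0.013, 0.018], [0.127, 0.054, 0.028]]
  in pot 4 
top in scoop 314 [[0.083, -0.048, 0.002], [0.108, -0.012, 0.022], [0.128, 0.037, 0.031]]
  in pot 0
```

The potatoes are still aboard with the lip over the pot mouth. I'll lower the lip to near the rim, then tip about the lip.

```bash
python3 -m creep '[[0.03,0.01,0.1,0,0,0,0],[0.05,0.01,0.19,0,0,0,0],[0.05,0,0.19,0,0,0,0],[0.05,0,0.19,0,0,0,0],[0.05,0,0.19,0,0,0,0],[0.03,0,0.1,0,0,0,0],[0,0,0,0,0,0,0]]' 
python3 -m creep '[[-0.04,0,-0.1,0,0.009,0,0],[-0.04,0,-0.1,0,0.009,0,0],[-0.04,0,-0.1,0,0.009,0,0],[-0.04,0,-0.1,0,0.009,0,0],[0,0,0,0,0,0,0],[0,0,0,0,0,0,0]]'
python3 - <<'E'
from h import *
shift([.597,-.5517,.24]);scoop(tag='15')
E
```

```text
clock: 23.85
tcp_pos: [0.5933, -0.5518, 0.1359]
tool_rot: [-0.087, 0.745, -0.654, -0.101]
force: [-0.1, 0.6, -4.4]
grip_width: 0.199
grasp_force: 60.0
clock: 24.45
tcp_pos: [0.5932, -0.5441, 0.1821]
tool_rot: [-0.013, 0.752, -0.659, -0.013]
force: [-0.6, -0.3, -4.2]
grip_width: 0.205
grasp_force: 60.0
tcp [ 0.5932 -0.5441  0.1821] x yaw -82.51 tilt 2.15 shift units [ 0.058 -0.029 -0.581] j [-0.55  0.75  0.56 -0.03 -1.4   0.69] F [-0.6 -0.3 -4.2] gw 0.205 gf 59.99910450540483 t 24.45
lip [ 0.5689 -0.3585  0.1253] rel pot along/across -0.0247 0.0033 F [-0.6 -0.3 -4.2] t 24.45
scene in scoop 149 [[0.078, -0.029, -0.002], [0.105, 0.011, 0.016], [0.124, 0.054, 0.028]]
  in pot 3 
top in scoop 74 [[0.091, -0.048, 0.0], [0.11, -0.037, 0.013], [0.124, -0.023, 0.022]]
  in pot 0
```

```bash
python3 -m creep '[[0.03,0,0.05,0,0,0,0],[0.05,0.02,0.1,0,0,0,0],[0,0,0.1,0,0,0,0],[0,0,0,0,0,0,0]]' 
python3 -m creep '[[-0.036,0,-0.096,0,0.0083,0,0],[-0.036,0,-0.096,0,0.0083,0,0],[-0.036,0,-0.096,0,0.0083,0,0],[-0.036,0,-0.096,0,0.0083,0,0],[-0.036,0,-0.096,0,0.0083,0,0],[-0.036,0,-0.096,0,0.0083,0,0],[-0.036,0,-0.096,0,0.0083,0,0],[-0.036,0,-0.096,0,0.0083,0,0],[0,0,0,0,0,0,0]]'
python3 - <<'E'
from h import *
shift([.597,-.5517,.24]);scoop(tag='16')
E
```

```text
clock: 24.95
tcp_pos: [0.591, -0.5528, 0.1541]
tool_rot: [-0.012, 0.751, -0.66, -0.015]
force: [-0.7, -0.5, 0.8]
grip_width: 0.197
grasp_force: 60.0
clock: 25.85
tcp_pos: [0.5857, -0.5106, 0.2258]
tool_rot: [0.125, 0.739, -0.647, 0.14]
force: [-0.2, -0.1, -3.6]
grip_width: 0.203
grasp_force: 60.0
tcp [ 0.5857 -0.5106  0.2258] x yaw -82.39 tilt 21.66 shift units [ 0.445 -0.058  0.024] j [-0.4   0.52  0.03  0.41 -0.93  0.31] F [-0.2 -0.1 -3.6] gw 0.203 gf 59.998160186223686 t 25.85
lip [ 0.5659 -0.3636  0.0982] rel pot along/across -0.0294 0.0071 F [-0.2 -0.1 -3.6] t 25.85
scene in scoop 179 [[0.104, -0.029, -0.003], [0.126, 0.02, 0.021], [0.146, 0.055, 0.037]]
  in pot 3 
top in scoop 97 [[0.11, 0.001, -0.002], [0.126, 0.035, 0.024], [0.14, 0.053, 0.036]]
  in pot 0
```

```bash
python3 -m creep '[[-0.036,-0.02,-0.096,0,0.0083,0,0],[-0.036,-0.02,-0.096,0,0.0083,0,0],[-0.036,-0.02,-0.096,0,0.0083,0,0],[-0.036,0,-0.096,0,0.0083,0,0],[0,0,0,0,0,0,0],[0,0,0,0,0,0,0]]'
python3 - <<'E'
from h import *
shift([.597,-.5517,.24]);scoop(tag='17')
for n in('s17','t17'):
    d=dict(np.load(n+'.npz'));L=pts(d).reshape(-1,3);rr=np.hypot(*(L[:,:2]-POT).T)
    S=L[(np.abs(L[:,2]-.087)<.005)&(rr<.11)&(rr>.06)]; 
    from scipy.optimize import least_squares
    print(len(S),least_squares(lambda c:np.hypot(S[:,0]-c[0],S[:,1]-c[1])-.0925,[.568,-.334],loss='soft_l1',f_scale=.002).x.round(4))
    # scoop floor check: bright pts in scoop frame
    p,r,s=pose();T=r.inv().apply(L-p);Q=np.stack([-T[:,0]-.062,T[:,1],-T[:,2]+.0613],-1);k=(np.abs(Q[:,1])<.05)&(Q[:,0]>.01)&(Q[:,0]<.115)&(np.abs(Q[:,2])<.02)
    print([(x,int(k2.sum()),np.median(Q[k2][:,2]).round(4)) for x in(.01,.03,.05,.07,.09) if (k2:=k&(np.abs(Q[:,0]-x)<.01)).sum()>5])
E
```

```text
clock: 26.55
tcp_pos: [0.5887, -0.4831, 0.2542]
tool_rot: [0.191, 0.719, -0.632, 0.217]
force: [-0.3, 0.2, -1.8]
grip_width: 0.205
grasp_force: 60.0
tcp [ 0.5887 -0.4831  0.2542] x yaw -82.63 tilt 33.63 shift units [0.497 0.006 0.501] j [-0.33  0.43 -0.22  0.76 -0.8  -0.05] F [-0.3  0.2 -1.8] gw 0.205 gf 59.99715763377026 t 26.55
lip [ 0.5734 -0.3654  0.0987] rel pot along/across -0.0322 -0.0003 F [-0.3  0.2 -1.8] t 26.55
scene in scoop 0 
  in pot 3 
top in scoop 0 
  in pot 125 [[0.497, -0.368, 0.027], [0.514, -0.333, 0.038], [0.576, -0.306, 0.048]]
37 [ 0.5741 -0.333 ]
[(0.01, 33, np.float64(-0.0027)), (0.03, 73, np.float64(-0.0024)), (0.05, 85, np.float64(-0.0049)), (0.07, 84, np.float64(-0.0065)), (0.09, 96, np.float64(-0.0075))]
57 [ 0.5685 -0.3335]
[(0.01, 14, np.float64(-0.006)), (0.03, 81, np.float64(-0.0062)), (0.05, 89, np.float64(-0.0067)), (0.07, 102, np.float64(-0.0099)), (0.09, 97, np.float64(-0.0105))]
```

The scoop is empty, and the force and views show the potatoes in the pot. I'll back out, level off and inspect both the pot and the scoop's hold.

```bash
python3 -m creep '[[0.04,0,-0.08,0,-0.01,0,0],[0.04,0,-0.09,0,-0.02,0,0],[0.03,0,-0.09,0,-0.02,0,0],[0.02,0,-0.1,0,-0.02,0,0],[0,0,-0.1,0,-0.02,0,0],[0,0,0,0,-0.005,0,0],[0,0,0,0,0,0,0]]'
python3 - <<'E'
from h import *
p,r=shift([.45,.05,.31]);w=cam('wrist','w18');held(w)
E
```

```text
clock: 27.35
tcp_pos: [0.5886, -0.4799, 0.3019]
tool_rot: [-0.004, 0.751, -0.661, -0.003]
force: [-0.0, 0.6, -1.8]
grip_width: 0.203
grasp_force: 60.0
tcp [ 0.5886 -0.4799  0.3019] x yaw -82.69 tilt 0.53 shift units [-5.432  0.7   -0.033] j [-0.48  0.61  0.57 -0.01 -1.54  0.6 ] F [-0.   0.6 -1.8] gw 0.203 gf 59.99714786186814 t 27.35
  hx 0.02 458 h over tcp 0.0453
  hx 0.03 1746 h over tcp 0.088
  hx 0.04 835 h over tcp 0.058
  hx 0.05 1166 h over tcp 0.0511
slope deg 42.81843622090317 top at x=0 0.0386342028705443
```

```bash
python3 -m creep '[[-0.2,0.03,0,0,0,0,0],[-0.4,0.05,0,0,0,0,0],[-0.4,0.05,0,0,0,0,0],[-0.4,0.05,0,0,0,0,0],[-0.4,0.05,0,0,0,0,0],[-0.4,0.05,0,0,0,0,0],[-0.4,0.05,0,0,0,0,0],[-0.4,0.05,0,0,0,0,0]]'>/dev/null
python3 -m creep '[[-0.4,0.05,0,0,0,0,0],[-0.4,0.05,0,0,0,0,0],[-0.4,0.05,0,0,0,0,0],[-0.4,0.05,0,0,0,0,0],[-0.4,0.05,0,0,0,0,0],[-0.4,0.05,0,0,0,0,0],[-0.3,0.05,0,0,0,0.01,0],[0,0,0,0,0,0.0219,0],[0,0,0,0,0,0.0219,0],[0,0,0,0,0,0.0219,0]]'>/dev/null
python3 -m creep '[[0,0,0,0,0,0.0219,0],[0,0,0,0,0,0.0219,0],[0,0,0,0,0,0.0219,0],[0,0,0,0,0,0.0219,0],[0,0,0,0,0,0.0219,0],[0,0,0,0,0,0.0219,0],[0,0,0,0,0,0.0219,0],[0,0,0,0,0,0.0219,0],[0,0,0,0,0,0.0219,0],[0,0,0,0,0,0.0219,0]]'>/dev/null
python3 -m creep '[[0,0,0,0,0,0.012,0],[0,0,0,0,0,0,0]]'
python3 - <<'E'
from h import *
p,r=shift([.4223,.3843,.2])
t=cam('top','t19');W=pts(t);hsv=cv2.cvtColor(t['color'],cv2.COLOR_RGB2HSV);m=cv2.inRange(hsv,(8,110,60),(25,255,255))
m[~((np.hypot(W[...,0]-.569,W[...,1]+.3335)<.1)|((np.abs(W[...,0]-.468)<.1)&(np.abs(W[...,1])<.17)))]=0
n,l,st,ce=cv2.connectedComponentsWithStats(m)
for i in range(1,n):
    if st[i,4]>15: Q=W[l==i];print(st[i].tolist(),np.nanmean(Q,0).round(3),Q[:,2].max().round(3))
L=W.reshape(-1,3);rr=np.hypot(*(L[:,:2]-POT).T);k=(rr<.065);print('pot inside max z',np.nanpercentile(L[k][:,2],[50,90,99,100]).round(3));dish(t)
E
```

```text
clock: 30.4
tcp_pos: [0.4407, 0.0782, 0.3072]
tool_rot: [-0.001, 0.112, 0.994, 0.004]
force: [0.2, -0.2, -3.0]
grip_width: 0.203
grasp_force: 60.0
tcp [0.4407 0.0782 0.3072] x yaw 167.12 tilt 0.5 shift units [0.858 2.934 1.098] j [ 0.53  0.02 -0.24 -0.01 -1.3  -2.33] F [ 0.2 -0.2 -3. ] gw 0.203 gf 59.99838878866285 t 30.4
[398, 216, 27, 13, 193] [ 0.58  -0.313  0.037] 0.049
[409, 238, 14, 9, 87] [ 0.514 -0.325  0.04 ] 0.05
pot inside max z [0.009 0.039 0.045 0.05 ]
dish s [-0.1478  0.1329] n [-0.0711  0.0725]
```

Both depth and colour show the potatoes inside the pot and none left in the dish. Now I'll take the scoop back to its first place.

```bash
python3 -m creep '[[0.05,0.18,0,0,-0.004,0,0],[0.107,0.367,0,0,-0.0035,0,0],[0.107,0.367,0,0,0,0,0],[0.107,0.367,0,0,0,0,0],[0.107,0.367,0,0,0,0,0],[0.107,0.367,0,0,0,0,0],[0.107,0.367,0,0,0,0,0],[0.107,0.367,0,0,0,0,0],[0.05,0.18,0,0,0,0,0],[0,0,0.2,0,0,0,0]]'>/dev/null
python3 -m creep '[[0,0,0.3,0,0,0,0],[0,0,0.4,0,0,0,0],[0,0,0.4,0,0,0,0],[0,0,0.4,0,0,0,0],[0,0,0.3,0,0,0,0],[0,0,0.1,0,0,0,0],[0,0,0,0,0,0,0],[0,0,0,0,0,0,0]]'
python3 - <<'E'
from h import *
p,r=shift([.4223,.3843,.064]);print(r.as_matrix().round(3)[2])
s=cam('scene','s20');t=cam('top','t20')
for d in(s,t):
    W=pts(d);L=W[np.isfinite(W[...,2])]
    q=L[:,:2]-[.4223,.3843];h=np.array([.975,-.223]);a=q@h;b=q@[.223,.975]
    k=(a>.05)&(a<.2)&(np.abs(b)<.065)&(L[:,2]>.012)&(L[:,2]<.12);S=L[k];a=a[k];b=b[k]
    # side wall tops & floor
    for lo in np.arange(.06,.2,.02):
        m=(a>lo)&(a<lo+.02);i=m&(np.abs(b)<.04)
        if m.sum()>5: print(lo.round(2),m.sum(),'max',np.percentile(S[m][:,2],97).round(4),'floor med',np.median(S[i][:,2]).round(4) if i.sum()>3 else '')
E
```

```text
clock: 32.25
tcp_pos: [0.4351, 0.3834, 0.0986]
tool_rot: [0.023, 0.112, 0.993, 0.003]
force: [0.5, 0.7, -1.7]
grip_width: 0.199
grasp_force: 60.0
tcp [0.4351 0.3834 0.0986] x yaw 167.07 tilt 2.69 shift units [ 0.142 -0.023  0.339] j [ 1.02  0.41 -0.32  0.05 -0.82 -2.86] F [ 0.5  0.7 -1.7] gw 0.199 gf 59.99713880941272 t 32.25
[-0.046  0.011 -0.999]
0.06 351 max 0.0832 floor med 0.0537
0.08 36 max 0.0822 floor med 0.0524
0.1 17 max 0.0797 floor med 
0.12 14 max 0.0788 floor med 
0.14 38 max 0.0623 floor med 0.0367
0.16 65 max 0.0473 floor med 0.0358
0.18 33 max 0.039 floor med 0.0336
0.06 132 max 0.0941 floor med 0.082
0.08 226 max 0.0814 floor med 0.0359
0.1 219 max 0.078 floor med 0.0354
0.12 220 max 0.0744 floor med 0.0356
0.14 210 max 0.0646 floor med 0.035
0.16 202 max 0.0509 floor med 0.0342
0.18 120 max 0.041 floor med 0.0326
```

```bash
python3 -m creep '[[0.07,0,0.1,0,-0.003,0,0],[0.07,0,0.1,0,0,0,0],[0,0,0.06,0,0,0,0],[0,0,0,0,0,0,0],[0,0,0,0,0,0,0]]'
python3 -m creep '[[0,0,0.02,0,0,0,0],[0,0,0,0,0,0,0],[0,0,0,0,0,0,0]]'
python3 -m creep '[[0,0,0.02,0,0,0,0],[0,0,0,0,0,0,0],[0,0,0,0,0,0,0]]'
python3 -m creep '[[0,0,0.02,0,0,0,0],[0,0,0,0,0,0,0],[0,0,0,0,0,0,0]]'
```

```text
clock: 32.85
tcp_pos: [0.4225, 0.3857, 0.0705]
tool_rot: [0.032, 0.113, 0.993, 0.001]
force: [-0.4, 0.0, -2.5]
grip_width: 0.2
grasp_force: 60.0
clock: 33.15
tcp_pos: [0.4224, 0.3854, 0.0683]
tool_rot: [0.032, 0.113, 0.993, 0.001]
force: [-1.0, 0.3, -2.4]
grip_width: 0.202
grasp_force: 60.0
clock: 33.45
tcp_pos: [0.4223, 0.3853, 0.0661]
tool_rot: [0.032, 0.113, 0.993, 0.0]
force: [0.5, 0.9, -0.6]
grip_width: 0.201
grasp_force: 60.0
clock: 33.75
tcp_pos: [0.4226, 0.3855, 0.0644]
tool_rot: [0.032, 0.113, 0.993, 0.001]
force: [0.1, 0.1, -2.0]
grip_width: 0.198
grasp_force: 60.0
```

```bash
python3 -m creep '[[0,0,0.015,0,0,0,0],[0,0,0,0,0,0,0],[0,0,0,0,0,0,0]]'
python3 -m creep '[[0,0,0,0,0,0,0.6],[0,0,0,0,0,0,0.6],[0,0,0,0,0,0,0.6],[0,0,0,0,0,0,0.6],[0,0,0,0,0,0,0.6]]' 
python3 -m creep '[[0,0,-0.1,0,0,0,0.6],[0,0,-0.3,0,0.01,0,0.6],[0,0,-0.4,0,0,0,1],[0,0,-0.5,0,0,0,1],[0,0,-0.5,0,0,0,1],[0,0,-0.5,0,0,0,1],[0,0,0,0,0,0,1]]'
python3 - <<'E'
from h import *
shift([.6585,.063,.32])
s=cam('scene','s21');t=cam('top','t21')
for d in(s,t):
    W=pts(d);L=W[np.isfinite(W[...,2])]
    q=L[:,:2]-[.4223,.3843];h=np.array([.975,-.223]);a=q@h;b=q@[.223,.975]
    k=(a>.05)&(a<.2)&(np.abs(b)<.065)&(L[:,2]<.12);S=L[k];a=a[k];b=b[k]
    for lo in np.arange(.06,.2,.02):
        m=(a>lo)&(a<lo+.02);i=m&(np.abs(b)<.04)
        if m.sum()>5: print(lo.round(2),m.sum(),'max',np.percentile(S[m][:,2],97).round(4),'floor med',np.median(S[i][:,2]).round(4) if i.sum()>3 else '')
# lid rim from both cameras at z~0.02
for n in('s21','t21'):
    d=dict(np.load(n+'.npz'));L=pts(d).reshape(-1,3);C=d['color'].reshape(-1,3).astype(int)
    k=(np.hypot(L[:,0]-.6585,L[:,1]-.063)<.035)&(L[:,2]>.05)&(L[:,2]<.07)&(C.max(1)<100)
    print(n,'knob',k.sum(),np.median(L[k],0).round(4),(L[k].min(0)/2+L[k].max(0)/2).round(4))
E
```

```text
clock: 34.05
tcp_pos: [0.4228, 0.386, 0.0638]
tool_rot: [0.032, 0.113, 0.993, 0.001]
force: [-2.0, 0.1, 5.4]
grip_width: 0.199
grasp_force: 60.1
clock: 34.55
tcp_pos: [0.4225, 0.3852, 0.0625]
tool_rot: [0.032, 0.113, 0.993, 0.0]
force: [0.6, 0.8, -0.0]
grip_width: 0.55
grasp_force: 0.0
clock: 35.25
tcp_pos: [0.4222, 0.3863, 0.3024]
tool_rot: [0.006, 0.112, 0.994, 0.011]
force: [-0.1, -0.7, 0.1]
grip_width: 0.952
grasp_force: 0.0
tcp [0.4222 0.3863 0.3024] x yaw 167.08 tilt 1.46 shift units [-3.027 -2.619 -0.213] j [ 1.02  0.24 -0.01  0.   -1.3  -2.82] F [-0.1 -0.7  0.1] gw 0.952 gf 0.0 t 35.25
0.06 351 max 0.0494 floor med 0.0185
0.08 33 max 0.049 floor med -0.3253
0.1 38 max 0.0454 floor med -0.3427
0.12 60 max 0.0351 floor med 0.0058
0.14 99 max 0.0195 floor med 0.0049
0.16 120 max 0.0125 floor med 0.0039
0.18 113 max 0.008 floor med 0.0021
0.06 218 max 0.052 floor med 0.0041
0.08 229 max 0.0467 floor med 0.0032
0.1 225 max 0.0438 floor med 0.003
0.12 223 max 0.0357 floor med 0.0031
0.14 215 max 0.0267 floor med 0.0026
0.16 213 max 0.0149 floor med 0.0032
0.18 210 max 0.0077 floor med 0.0003
s21 knob 60 [0.6549 0.0702 0.0584] [0.6539 0.0692 0.059 ]
t21 knob 122 [0.6553 0.0642 0.0571] [0.6553 0.0646 0.0581]
```

The scoop stands flat again with its floor at 3 mm all along. Next is the lid: hover over it and measure the knob from the wrist camera.

```bash
python3 -m creep '[[-0.303,-0.262,0,0,0,0,1],[-0.303,-0.262,0,0,0,0,1],[-0.303,-0.262,0,0,0,0,1],[-0.303,-0.262,0,0,0,0,1],[-0.303,-0.262,0,0,0,0,1],[-0.303,-0.262,0,0,0,0,1],[-0.303,-0.262,0,0,0,0,1],[-0.303,-0.262,0,0,0,0,1],[-0.303,-0.262,0,0,0,0,1],[-0.303,-0.262,0,0,0,0,1]]' >/dev/null
python3 -m creep '[[0,0,0.4,0,0,0,1],[0,0,0.4,0,0,0,1],[0,0,0.4,0,0,0,1],[0,0,0.2,0,0,0,1],[0,0,0,0,0,0,1],[0,0,0,0,0,0,1]]'>/dev/null
cat >> h.py <<'E'
def level():
    p,r,s=pose();M=r.as_matrix();v=np.cross(M[:,2],[0,0,-1]);print('level rotvec units',(np.degrees(M.T@v)/360).round(4))
def knob(d):
    p,r,s=pose();L=pts(d).reshape(-1,3);C=d['color'].reshape(-1,3).astype(int)
    k=(np.hypot(L[:,0]-.657,L[:,1]-.064)<.032)&(L[:,2]>.054)&(L[:,2]<.066)&(C.max(1)<110)
    S=L[k];h=cv2.convexHull(S[:,:2].astype(np.float32))
    print('knob',k.sum(),S.mean(0).round(4),cv2.minEnclosingCircle(h),S.min(0).round(4),S.max(0).round(4))
    k=(np.hypot(L[:,0]-.657,L[:,1]-.064)<.12)&(np.hypot(L[:,0]-.657,L[:,1]-.064)>.085)&(L[:,2]>.005)&(L[:,2]<.03)&(C.min(1)>110)
    from scipy.optimize import least_squares
    S=L[k];S=S[np.abs(S[:,2]-np.median(S[:,2]))<.006]
    if len(S)>30:print('rim',len(S),np.median(S[:,2]),least_squares(lambda c:np.hypot(S[:,0]-c[0],S[:,1]-c[1])-c[2],[.657,.064,.094],loss='soft_l1',f_scale=.002).x.round(4),np.degrees(np.ptp(np.arctan2(S[:,1]-.064,S[:,0]-.657))))
E
python3 - <<'E'
from h import *
shift([.6575,.064,.038]);level();knob(cam('wrist','w22'));knob(dict(np.load('wrist0.npz')));knob(dict(np.load('t21.npz')))
E
```

```text
tcp [0.6563 0.0617 0.15  ] x yaw 167.06 tilt 0.4 shift units [-0.008  0.017  1.12 ] j [ 0.34  0.5   0.   -0.01 -1.07 -2.13] F [0.7 0.4 0.8] gw 0.996 gf 0.0 t 36.95
level rotvec units [ 0.0011 -0.0002 -0.    ]
knob 3118 [0.6589 0.064  0.057 ] ((0.6598175764083862, 0.06366875767707825), 0.02152639999985695) [0.6386 0.0426 0.054 ] [0.681  0.085  0.0608]
rim 6837 0.011994523725260662 [0.658  0.0639 0.0899] 359.94060684105426
knob 1728 [0.6595 0.0625 0.0571] ((0.6598102450370789, 0.06349284201860428), 0.02149609662592411) [0.6389 0.0422 0.0541] [0.6809 0.0839 0.0598]
rim 4273 0.011995952296928122 [0.6585 0.0638 0.0905] 359.93157244203275
knob 104 [0.6554 0.0642 0.058 ] ((0.656385600566864, 0.06346292793750763), 0.021514179185032845) [0.6358 0.0444 0.054 ] [0.6771 0.0849 0.0653]
rim 446 0.011745385909211044 [0.6565 0.0638 0.0905] 357.9634258476915
```

```bash
python3 -m creep '[[-0.025,0.026,0.1,0.001,0,0,1],[0,0,0.3,0,0,0,1],[0,0,0.3,0,0,0,1],[0,0,0.25,0,0,0,1],[0,0,0.15,0,0,0,1],[0,0,0.01,0,0,0,1],[0,0,0,0,0,0,1]]' 30
python3 -m creep '[[0,0,0,0,0,0,0.3],[0,0,0,0,0,0,0.3],[0,0,0,0,0,0,0.3],[0,0,0,0,0,0,0.3],[0,0,0,0,0,0,0.3],[0,0,0,0,0,0,0.3],[0,0,0,0,0,0,0.3],[0,0,0,0,0,0,0.3]]' 30
python3 -m creep '[[0,0,0,0,0,0,0.3],[0,0,0,0,0,0,0.3]]' 30
```

```text
clock: 37.7
tcp_pos: [0.6604, 0.0644, 0.0403]
tool_rot: [0.001, 0.113, 0.994, 0.001]
force: [0.4, -0.7, 0.7]
grip_width: 1.001
grasp_force: 0.0
clock: 38.5
tcp_pos: [0.6596, 0.0643, 0.0395]
tool_rot: [0.0, 0.113, 0.994, 0.001]
force: [0.4, 1.5, 0.6]
grip_width: 0.483
grasp_force: 30.0
clock: 38.7
tcp_pos: [0.6597, 0.0643, 0.0395]
tool_rot: [0.0, 0.113, 0.994, 0.001]
force: [0.5, 3.0, 0.7]
grip_width: 0.487
grasp_force: 30.0
```

```bash
python3 -m creep '[[0,0,-0.05,0,0,0,0.3],[0,0,-0.1,0,0,0,0.3],[0,0,-0.3,0,0,0,0.3],[0,0,-0.4,0,0,0,0.3],[0,0,-0.5,0,0,0,0.3],[0,0,-0.4,0,0,0,0.3],[0,0,-0.2,0,0,0,0.3],[0,0,0,0,0,0,0.3]]'
python3 - <<'E'
from h import *
from scipy.optimize import least_squares
for n in('w7','w18','t19','t21','s21','s17','s2','top4'):
    d=dict(np.load(n+'.npz'));L=pts(d).reshape(-1,3);rr=np.hypot(L[:,0]-.57,L[:,1]+.3335)
    S=L[(np.abs(L[:,2]-.086)<.006)&(rr<.103)&(rr>.07)]
    if len(S)<20: continue
    f=least_squares(lambda c:np.hypot(S[:,0]-c[0],S[:,1]-c[1])-c[2],[.57,-.3335,.09],loss='soft_l1',f_scale=.002).x
    print(n,len(S),f.round(4),'z',np.percentile(S[:,2],[10,50,90]).round(4),np.degrees(np.ptp(np.arctan2(S[:,1]+.3335,S[:,0]-.57))).round())
shift([.572,-.333,.24])
E
```

```text
clock: 39.5
tcp_pos: [0.6609, 0.0639, 0.2393]
tool_rot: [0.004, 0.113, 0.994, 0.002]
force: [0.5, 0.4, -4.3]
grip_width: 0.488
grasp_force: 30.0
w7 3578 [ 0.572  -0.3338  0.0924] z [0.0818 0.0847 0.0874] 360.0
w18 200 [ 0.5714 -0.338   0.089 ] z [0.0823 0.0857 0.088 ] 79.0
t19 248 [ 0.5685 -0.3339  0.0923] z [0.0812 0.0846 0.0891] 358.0
t21 245 [ 0.5684 -0.3338  0.0924] z [0.0817 0.085  0.0894] 358.0
s21 138 [ 0.5728 -0.331   0.0918] z [0.081  0.0854 0.0903] 208.0
s17 47 [ 0.5711 -0.3347  0.0896] z [0.0811 0.0844 0.0897] 357.0
s2 71 [ 0.5724 -0.3333  0.0934] z [0.0809 0.0849 0.0902] 142.0
top4 231 [ 0.5683 -0.3338  0.0924] z [0.081  0.085  0.0893] 358.0
tcp [0.6609 0.0639 0.2393] x yaw 167.04 tilt 0.55 shift units [-0.023 -4.067 -0.03 ] j [ 0.34  0.44  0.13 -0.   -1.26 -2.14] F [ 0.5  0.4 -4.3] gw 0.488 gf 29.99726414680481 t 39.5
```

```bash
python3 -m creep '[[0,-0.15,0,0,0,0,0.3],[0,-0.3,0,0,0,0,0.3],[0,-0.35,0,0,0,0,0.3],[0,-0.35,0,0,0,0,0.3],[0,-0.35,0,0,0,0,0.3],[0,-0.35,0,0,0,0,0.3],[0,-0.35,0,0,0,0,0.3],[0,-0.35,0,0,0,0,0.3]]'>/dev/null
python3 -m creep '[[0,-0.35,0,0,0,0,0.3],[0,-0.35,0,0,0,0,0.3],[0,-0.35,0,0,0,0,0.3],[0,-0.3,0,0,0,0,0.3],[-0.02,-0.15,0,0,0,0,0.3],[0,0,0,0,0,0,0.3],[0,0,0,0,0,0,0.3]]'>/dev/null
python3 - <<'E'
from h import *
shift([.5725,-.3333,.135]);level()
for n in('top','scene'):
    d=cam(n,n[0]+'24');p,_,_=pose();L=pts(d).reshape(-1,3);C=d['color'].reshape(-1,3).astype(int);rr=np.hypot(L[:,0]-p[0],L[:,1]-p[1]);z=p[2]-.0395
    k=(rr<.11)&(rr>.08)&(np.abs(L[:,2]-z-.010)<.012);S=L[k];A=np.c_[S[:,:2]-p[:2],np.ones(len(S))]
    if k.sum()>30: c=np.linalg.lstsq(A,S[:,2],rcond=None)[0];print(n,k.sum(),'lid tilt deg',np.degrees(c[:2]).round(2),c[2]-z)
E
```

```text
tcp [ 0.5697 -0.331   0.2319] x yaw 166.99 tilt 0.25 shift units [-0.035 -0.019  0.969] j [-0.28  0.44  0.12 -0.   -1.25 -1.51] F [-0.3  0.3 -4.9] gw 0.488 gf 29.997435808181763 t 41.0
level rotvec units [ 0.0005 -0.0005 -0.    ]
top 444 lid tilt deg [1.08 0.13] 0.013954909117314063
scene 156 lid tilt deg [ 0.52 -0.17] 0.013187110136946706
```

```bash
python3 -m creep '[[-0.033,-0.02,0.1,0,0,0,0.3],[0,0,0.2,0,0,0,0.3],[0,0,0.25,0,0,0,0.3],[0,0,0.2,0,0,0,0.3],[0,0,0.1,0,0,0,0.3],[0,0,0.08,0,0,0,0.3],[0,0,0,0,0,0,0.3],[0,0,0,0,0,0,0.3]]'>/dev/null
python3 - <<'E'
from h import *
shift([.5725,-.3333,.1205])
E
python3 -m creep '[[0,0,0.03,0,0,0,0.3],[0,0,0.03,0,0,0,0.3],[0,0,0.03,0,0,0,0.3],[0,0,0,0,0,0,0.3],[0,0,0,0,0,0,0.3]]'
```

```text
tcp [ 0.574  -0.334   0.1416] x yaw 167.07 tilt 0.13 shift units [0.017 0.003 0.211] j [-0.28  0.51  0.   -0.   -1.06 -1.51] F [-0.2  0.2 -4.6] gw 0.487 gf 29.99725431203842 t 41.9
clock: 42.4
tcp_pos: [0.5733, -0.3339, 0.1316]
tool_rot: [0.0, 0.113, 0.994, 0.001]
force: [0.6, 0.2, -3.4]
grip_width: 0.489
grasp_force: 30.0
```

```bash
python3 -m creep '[[0.007,0,0.03,0,0,0,0.3],[0,0,0.03,0,0,0,0.3],[0,0,0.015,0,0,0,0.3],[0,0,0,0,0,0,0.3],[0,0,0,0,0,0,0.3]]'
python3 -m creep '[[0,0,0.015,0,0,0,0.3],[0,0,0,0,0,0,0.3],[0,0,0,0,0,0,0.3]]'
python3 -m creep '[[0,0,0.015,0,0,0,0.3],[0,0,0,0,0,0,0.3],[0,0,0,0,0,0,0.3]]'
```

```text
clock: 42.9
tcp_pos: [0.5727, -0.3337, 0.1241]
tool_rot: [0.0, 0.113, 0.994, 0.001]
force: [1.0, 0.3, -4.0]
grip_width: 0.482
grasp_force: 30.0
clock: 43.2
tcp_pos: [0.573, -0.3338, 0.1231]
tool_rot: [0.001, 0.113, 0.994, 0.001]
force: [0.1, 0.0, -2.9]
grip_width: 0.484
grasp_force: 30.0
clock: 43.5
tcp_pos: [0.5731, -0.3338, 0.1229]
tool_rot: [0.001, 0.113, 0.994, 0.001]
force: [-1.5, 1.5, 4.5]
grip_width: 0.486
grasp_force: 30.0
```

```bash
python3 - <<'E'
from h import *
from scipy.optimize import least_squares
def rim(n,c0,z0):
    d=dict(np.load(n+'.npz')) ;L=pts(d).reshape(-1,3);C=d['color'].reshape(-1,3).astype(int);rr=np.hypot(L[:,0]-c0[0],L[:,1]-c0[1])
    k=(rr<.102)&(rr>.084)&(np.abs(L[:,2]-z0)<.012)&(C.min(1)>100);S=L[k]
    A=np.c_[S[:,:2]-c0,np.ones(len(S))];c=np.linalg.lstsq(A,S[:,2],rcond=None)[0]
    f=least_squares(lambda q:np.hypot(S[:,0]-q[0],S[:,1]-q[1])-q[2],[*c0,.092],loss='soft_l1',f_scale=.002).x
    print(n,k.sum(),'z',c[2].round(4),np.median(S[:,2]).round(4),'tilt',np.degrees(c[:2]).round(2),'circ',f.round(4))
cam('top','t25');cam('scene','s25')
for n in('t','s'):
    rim(n+'21',np.array([.657,.064]),.012);rim(n+'25',np.array([.570,-.3335]),.093)
E
python3 -m creep '[[0,0,0.01,0,0,0,0.3],[0,0,0,0,0,0,0.3],[0,0,0,0,0,0,0.3]]'
```

```text
t21 593 z 0.0108 0.0112 tilt [-0.52 -0.24] circ [0.6571 0.0638 0.0907]
t25 263 z 0.0951 0.0952 tilt [-0.03  0.06] circ [ 0.5684 -0.334   0.089 ]
s21 214 z 0.0131 0.0136 tilt [0.01 0.37] circ [0.6585 0.0653 0.0911]
s25 123 z 0.0953 0.0955 tilt [ 1.4 -1.3] circ [ 0.574  -0.3304  0.0934]
clock: 43.9
tcp_pos: [0.5731, -0.3339, 0.1229]
tool_rot: [0.001, 0.113, 0.994, 0.0]
force: [-2.8, 4.0, 8.7]
grip_width: 0.488
grasp_force: 30.0
```

The lid is centred on the pot in the top view (0.5684,-0.334 against 0.5684,-0.334) and in contact. I'll relax the press, release and check the height.

```bash
python3 -m creep '[[0,0,-0.015,0,0,0,0.3],[0,0,0,0,0,0,0.3],[0,0,0,0,0,0,0.3]]'
python3 -m creep '[[0,0,0,0,0,0,0.6],[0,0,0,0,0,0,0.8],[0,0,0,0,0,0,1],[0,0,0,0,0,0,1],[0,0,0,0,0,0,1],[0,0,0,0,0,0,1],[0,0,0,0,0,0,1]]' 
python3 -m creep '[[0,0,-0.1,0,0,0,1],[0,0,-0.2,0,0,0,1],[0,0,-0.3,0,0,0,1],[0,0,0,0,0,0,1],[0,0,0,0,0,0,1]]'
cat >> h.py <<'E'
def rim(n,c0,z0):
    from scipy.optimize import least_squares
    d=dict(np.load(n+'.npz')) ;L=pts(d).reshape(-1,3);C=d['color'].reshape(-1,3).astype(int);rr=np.hypot(L[:,0]-c0[0],L[:,1]-c0[1])
    k=(rr<.102)&(rr>.084)&(np.abs(L[:,2]-z0)<.009)&(C.min(1)>100);S=L[k]
    A=np.c_[S[:,:2]-c0,np.ones(len(S))];c=np.linalg.lstsq(A,S[:,2],rcond=None)[0]
    f=least_squares(lambda q:np.hypot(S[:,0]-q[0],S[:,1]-q[1])-q[2],[*c0,.092],loss='soft_l1',f_scale=.002).x
    kk=(rr<.018)&(L[:,2]>z0+.035)&(L[:,2]<z0+.06)&(C.max(1)<110)
    print(n,k.sum(),'z',c[2].round(4),np.median(S[:,2]).round(4),'tilt',np.degrees(c[:2]).round(2),'circ',f.round(4),'knob z',kk.sum(),np.median(L[kk][:,2]).round(4),L[kk].mean(0).round(4))
E
python3 - <<'E'
from h import *
cam('top','t26');cam('scene','s26');cam('wrist','w26');shift([.5725,-.3333,.1205])
for a,b in(('t21','t26'),('s21','s26'),('w22','w26')):
    rim(a,np.array([.6582,.064]),.012);rim(b,np.array([.572,-.3335]),.093)
E
```

```text
clock: 44.2
tcp_pos: [0.5731, -0.3338, 0.1229]
tool_rot: [0.001, 0.113, 0.994, 0.001]
force: [-2.8, 2.8, 6.3]
grip_width: 0.486
grasp_force: 30.0
clock: 44.9
tcp_pos: [0.5727, -0.3337, 0.1216]
tool_rot: [0.0, 0.113, 0.994, 0.001]
force: [0.4, 0.1, 1.0]
grip_width: 0.974
grasp_force: 0.0
clock: 45.4
tcp_pos: [0.5732, -0.3339, 0.1834]
tool_rot: [0.002, 0.113, 0.994, 0.001]
force: [0.4, -0.3, 0.1]
grip_width: 1.004
grasp_force: 0.0
tcp [ 0.5721 -0.3335  0.1809] x yaw 167.03 tilt 0.16 shift units [-0.004  0.002  0.604] j [-0.29  0.48  0.05 -0.   -1.15 -1.51] F [-0.3  0.2 -1.4] gw 1.001 gf 0.0 t 45.55
t21 551 z 0.0114 0.0116 tilt [-0.28 -0.26] circ [0.6572 0.0638 0.0903] knob z 87 0.0573 [0.6578 0.0638 0.0575]
t26 270 z 0.0947 0.0958 tilt [-0.38 -0.14] circ [ 0.5686 -0.3341  0.0885] knob z 33 0.1407 [ 0.567  -0.3313  0.1409]
s21 208 z 0.0134 0.0138 tilt [-0.13  0.42] circ [0.6589 0.0656 0.0911] knob z 44 0.0585 [0.6565 0.0669 0.0578]
s26 118 z 0.0977 0.0958 tilt [ 2.23 -0.73] circ [ 0.5706 -0.3311  0.0898] knob z 32 0.1427 [ 0.569  -0.3328  0.1413]
w22 7877 z 0.0122 0.0122 tilt [ 0.12 -0.06] circ [0.6586 0.0639 0.0895] knob z 2286 0.0574 [0.6578 0.0641 0.0574]
w26 11206 z 0.0956 0.0957 tilt [-0.11 -0.11] circ [ 0.5727 -0.3343  0.0899] knob z 3441 0.1408 [ 0.5714 -0.3334  0.1408]
```

The lid rose 83.4 mm and is level to about 0.1°. It is centred within 1 mm, so it is seated rather than on the rim (which would be 88 mm). I'll raise the arm, do one last numeric check and hand in.

```bash
python3 -m creep '[[0,0,-0.3,0,0,0,1],[0,0,-0.4,0,0,0,1],[0,0,-0.4,0,0,0,1],[0,0,0,0,0,0,1],[0,0,0,0,0,0,1]]'
python3 - <<'E'
from h import *
t=cam('top','t27');s=cam('scene','s27');dish(t);dish(dict(np.load('t1.npz')));dish(s);dish(dict(np.load('s7.npz')))
rim('s27',np.array([.572,-.3335]),.093)
print(robot.sign_off())
E
```

```text
clock: 46.05
tcp_pos: [0.5727, -0.3339, 0.2919]
tool_rot: [0.001, 0.113, 0.994, 0.001]
force: [0.5, -0.4, -0.9]
grip_width: 1.0
grasp_force: 0.0
dish s [-0.1328  0.1467] n [-0.0713  0.0724]
dish s [-0.1457  0.1463] n [-0.0714  0.0725]
dish s [-0.1427  0.1518] n [-0.0761  0.0722]
dish s [-0.1451  0.1508] n [-0.0781  0.0723]
s27 115 z 0.0944 0.0961 tilt [-0.34 -1.62] circ [ 0.5784 -0.3286  0.0965] knob z 18 0.1428 [ 0.5676 -0.3373  0.1425]
the job is handed in; nothing more can be done
None
```

I handed the job in at about 46 s of the 72 s: the potatoes are in the casserole, the scoop stands flat at its first place and the lid is seated centred and level; the dish and casserole measured unmoved, but I did not re-check the other items or see the three potatoes separately in the pot.

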